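Stack cast ingots on the scale, nested and crosswise

ROBOT

A 7-joint arm with a two-finger parallel gripper is mounted at the origin on the work surface. World frame = base frame: x ahead of the robot, y to its left, z up, the work surface at z = 0. Lengths are in mm, angles in degrees, forces in N, time in s.
With the tool pointing down it reaches from about 425 to 1025 mm from the base axis. Payload 9.4 kg.
Tool frame: the origin (TCP) lies between the finger pads; the fingertips stand manip.tip_reach ahead of it and the grasp point (between the pads) lies 5 mm behind it (manip.tip_reach is the distance from the TCP to the fingertips, in mm); z points along the fingers, y is the line along which they close (so a half turn about z gives the same grasp; the last joint's range is limited). The gripper opens to 93 mm and grips with 3 to 60 N. Pads are 15 mm wide; open, the fingers measure 128 mm over their backs; the gripper's body (75 mm by 188 mm) begins 65 mm behind the grasp point.
Start: joints at [67.397, 34.337, -0.143, 91.639, 0.103, 54.024, -4.572], TCP at [226.537, -688.698, 232.618] pointing down, gripper open.
Joint ranges: [-147.43, 147.43], [-19.82, 112.94], [-74.19, 73.91], [6.32, 146.72], [-59.91, 239.91], [6.04, 106.73], [-150.56, 150.56]. Speed limits (degrees/s): [127.2, 127.2, 172.46, 172.46, 180, 180, 180].

INTERFACE

Orientations are given as a 3x3 rotation matrix whose columns are the frame's x, y, z axes.
In Python, from cell import manip, viewer gives the robot as it stands. The module is installed in compiled form; this text tells all that it offers.
- The arm moves only by the tool carry_out, never from a script. Its argument "commands" is a list of rows, each an object with "offset": the shift along the tool's x, y, z in mm, a list of three; "turn": the turn, a rotation vector about the tool's x, y, z in rad, a list of three; "jaw": the opening, from 0 (shut) to 1 (fully open). A call has 1 to 20 rows; each row shifts and turns the commanded pose from where the row before left it, along the tool's axes as they then stand; what a row does not reach is not made up. A row lasts 1/10 s, in which the tool goes at most 50 mm and 8.59 degrees, less where a joint would pass 70% of its speed; a pose out of reach is approached as far as the arm can. A call with a gripper value outside its range is refused whole. The fingers move at their own pace and stop on an object; the grip force is fixed at half the most. Time passes only in rows, so rows that do not move let the fingers close. It gives the time, the measured TCP pose, the force, the opening and the grip force at its end, in the units of the state.
- manip.get_state(): the state, without advancing time (a new reading comes with each control period).
- viewer.snapshot(name): name is "side" or "top"; returns a dict with "color" (420x560x3 uint8, blue, green, red), "intrinsics" (3x3 intrinsics, pixels), "R" (3x3) and "t" (3): a world point X has camera coordinates R X + t. Camera axes: x right, y down, z forward; pixel columns grow to the right and rows downward; lengths in mm; the calibration is good to about 2 mm. A picture is of the moment at which its call begins. There is no depth.
- manip.sign_off(): hands the job in; it is judged then, once.
The state is a dict: "clock": time; "joints": joint angles; "joint_velocities": joint speeds; "joint_efforts": joint torques, N m; "position": TCP position; "eef_rot": TCP orientation; "ft_force": force on the tool from outside, world axes, zero at the start; "wrist_torque": the same for the moment, N m; "gripper_width": finger opening in mm; "grip_force": force on a finger pad.
Only numpy, scipy, OpenCV 4.12 (cv2) and the standard library are available. Lean on these libraries where they do the work, as an engineer would, in place of code of your own. Each camera call takes 0.05 s, during which the arm holds its last target. There are 200 camera calls.

TASK

Take the paddle-shaped carrier board from the front of the boards leaning against the slide cabinet, leaving the others leaning, lay it flat, centred and square on the scale's pan, and press the tare button before any ingot is loaded. Then stack every ingot on the middle of the carrier, square with it: two to a layer, the bottom two lying across the board (at right angles to its tongue), one wide face down and beside it one narrow face down with their slanting sides nested close and ends level, each layer crosswise to the one below, and an odd last ingot lying crosswise alone on top. The ingots already lie some one way up and some the other, so none needs turning over; leave the rest of the bench as it is.

Things in the scene. Friction and masses are not known exactly. Their poses are not given: they have to be found in the camera images.
- ingot1: cast aluminium ingot, a bar of trapezoidal section with square-cut ends: 66 long, 28 high, wide face 42 and narrow face 24 wide, so each long side slants 9 over the height; 0.13-0.22 kg. Origin at its middle (half length, half height); x along its length, z from wide to narrow face. Starts lying on the bench on its wide face.
- ingot2: cast aluminium ingot, a bar of trapezoidal section with square-cut ends: 66 long, 28 high, wide face 42 and narrow face 24 wide, so each long side slants 9 over the height; 0.13-0.22 kg. Origin at its middle (half length, half height); x along its length, z from wide to narrow face. Starts lying on the bench on its wide face.
- ingot3: cast aluminium ingot, a bar of trapezoidal section with square-cut ends: 66 long, 28 high, wide face 42 and narrow face 24 wide, so each long side slants 9 over the height; 0.13-0.22 kg. Origin at its middle (half length, half height); x along its length, z from wide to narrow face. Starts lying on the bench on its wide face.
- ingot4: cast aluminium ingot, a bar of trapezoidal section with square-cut ends: 66 long, 28 high, wide face 42 and narrow face 24 wide, so each long side slants 9 over the height; 0.13-0.22 kg. Origin at its middle (half length, half height); x along its length, z from wide to narrow face. Starts lying on the bench on its wide face. Present in some runs only.
- ingot5: cast aluminium ingot, a bar of trapezoidal section with square-cut ends: 66 long, 28 high, wide face 42 and narrow face 24 wide, so each long side slants 9 over the height; 0.13-0.22 kg. Origin at its middle (half length, half height); x along its length, z from wide to narrow face. Starts lying on the bench on its narrow face, its z pointing down.
- ingot6: cast aluminium ingot, a bar of trapezoidal section with square-cut ends: 66 long, 28 high, wide face 42 and narrow face 24 wide, so each long side slants 9 over the height; 0.13-0.22 kg. Origin at its middle (half length, half height); x along its length, z from wide to narrow face. Starts lying on the bench on its narrow face, its z pointing down.
- ingot7: cast aluminium ingot, a bar of trapezoidal section with square-cut ends: 66 long, 28 high, wide face 42 and narrow face 24 wide, so each long side slants 9 over the height; 0.13-0.22 kg. Origin at its middle (half length, half height); x along its length, z from wide to narrow face. Starts lying on the bench on its narrow face, its z pointing down.
- ingot8: cast aluminium ingot, a bar of trapezoidal section with square-cut ends: 66 long, 28 high, wide face 42 and narrow face 24 wide, so each long side slants 9 over the height; 0.13-0.22 kg. Origin at its middle (half length, half height); x along its length, z from wide to narrow face. Starts lying on the bench on its narrow face, its z pointing down. Present in some runs only.
- carrier: plywood board 10 thick, 0.12-0.2 kg: blade 110 wide (x) by 120 long (y); on its +y end an in-plane tongue 44 wide, 60 long (60 to 120 from origin along y). Origin: blade centre, mid-thickness; z normal. Starts leaning 72 deg from level in front of the other boards, tongue up and free above them and the cabinet, z facing out and up. Either face may end on top.
- board2: plain plywood board 126 x 112 x 8, 0.09 kg, leaning right behind the carrier; must stay leaning. Origin at its centre, y up along the lean, z normal to it.
- board1: plain plywood board 130 x 118 x 8, 0.09 kg, leaning behind board2 against the top edge of the cabinet's side; must stay leaning. Origin at its centre, axes as board2.
- cabinet: low grey steel slide cabinet, fixed, 180 (x) x 160 (y) x 90 high; the boards lean against its -y side. Origin at the centre of its underside.
- pan (a point): centre of the top face of the scale's square steel pan, 140 x 140, 60 above the bench, fixed and level; x and y along its edges. The scale's console, 70 x 160 and 40 high, reaches from 70 to 140 from the pan's centre on the -x side (towards the robot).
- tare_top (a point): centre of the top of the round grey tare button (22 across) that stands up from the scale's console, about 61 above the bench; press it straight down. Moves with the button.
- tare (a joint): travel of the tare button: 0 = up, 0.005 = fully down; it springs back, and full travel takes 5 N. 0.0035 counts as pressed.
- dish: glass petri dish, 56 across, 16 high, somewhere among the ingots, present in some runs only; a bystander, to be left alone. Origin at the centre of its underside. 
- beaker: glass beaker, 70 across, 90 high; a bystander, to be left alone. Origin at the centre of its underside. 
- washbottle: white plastic bottle, 60 across, 150 high; a bystander, to be left alone. Origin at the centre of its underside. 
- slidebox: black plastic slide box, 85 x 100 x 35 high, present in some runs only; a bystander, to be left alone. Origin at the centre of its underside. 
Things that resemble listed ones, but are neither listed nor needed, are in the scene too. Leave any blue or turquoise look-alike of the ingot7 alone. Leave any yellow look-alike of the ingot8 alone.

How it is judged (in metres and radians):
On the way, in this order (a step that is already met when the one before it is completed fails the run):
1. the carrier lies flat, centred and square on the pan, let go (horizontal distance between carrier and pan below 0.025 m and z of carrier in the frame of pan between 0.001 and 0.009 m and (angle between carrier's own z axis and vertical below 0.06 rad or angle between carrier's own z axis and vertical above 3.08 rad) and (angle between the y axis of carrier and the y axis of pan, either way round below 0.15 rad or angle between the y axis of carrier and the y axis of pan, either way round above 1.42 rad) and contact force between the fingers and carrier below 0.05 N), for 0.3 s.
2. the tare button is pressed with the carrier on the pan and no ingot over it (horizontal distance between carrier and pan below 0.025 m and z of carrier in the frame of pan between 0.001 and 0.009 m and (angle between carrier's own z axis and vertical below 0.06 rad or angle between carrier's own z axis and vertical above 3.08 rad) and (angle between the y axis of carrier and the y axis of pan, either way round below 0.15 rad or angle between the y axis of carrier and the y axis of pan, either way round above 1.42 rad) and value of joint tare above 0.0035 m and horizontal distance between each of ingot1, ingot2, ingot3, ingot4, ingot5, ingot6, ingot7, ingot8 and pan above 0.1 m), for 0.05 s.
At the end, for the whole second after the job is handed in: Carrier flat on the pan within 25 mm of its centre, square within 0.15 rad. All ingots level, as they lay, within 35 mm of its middle; each layer a wide-down and a narrow-down one, middles under 43 mm apart, ends level within 10 mm, layers crosswise within 0.15 rad, an odd last ingot alone on top (horizontal distance between carrier and pan below 0.025 m and z of carrier in the frame of pan between 0.001 and 0.009 m and (angle between carrier's own z axis and vertical below 0.06 rad or angle between carrier's own z axis and vertical above 3.08 rad) and (angle between the y axis of carrier and the y axis of pan, either way round below 0.15 rad or angle between the y axis of carrier and the y axis of pan, either way round above 1.42 rad) and angle between each of ingot1, ingot2, ingot3, ingot4's own z axis and vertical below 0.08 rad and angle between each of ingot5, ingot6, ingot7, ingot8's own z axis and vertical above 3.06 rad and horizontal distance between each of ingot1, ingot2, ingot3, ingot4, ingot5, ingot6, ingot7, ingot8 and carrier below 0.035 m and linear speed of each of ingot1, ingot2, ingot3, ingot4, ingot5, ingot6, ingot7, ingot8 below 0.02 m/s and ((z of ingot1 in the frame of pan between 0.017 and 0.031 m and angle between the x axis of ingot1 and the x axis of carrier, either way round below 0.15 rad) or (z of ingot1 in the frame of pan between 0.045 and 0.059 m and angle between the x axis of ingot1 and the x axis of carrier, either way round above 1.42 rad) or (z of ingot1 in the frame of pan between 0.073 and 0.087 m and angle between the x axis of ingot1 and the x axis of carrier, either way round below 0.15 rad) or (z of ingot1 in the frame of pan between 0.101 and 0.115 m and angle between the x axis of ingot1 and the x axis of carrier, either way round above 1.42 rad)) and ((z of ingot2 in the frame of pan between 0.017 and 0.031 m and angle between the x axis of ingot2 and the x axis of carrier, either way round below 0.15 rad) or (z of ingot2 in the frame of pan between 0.045 and 0.059 m and angle between the x axis of ingot2 and the x axis of carrier, either way round above 1.42 rad) or (z of ingot2 in the frame of pan between 0.073 and 0.087 m and angle between the x axis of ingot2 and the x axis of carrier, either way round below 0.15 rad) or (z of ingot2 in the frame of pan between 0.101 and 0.115 m and angle between the x axis of ingot2 and the x axis of carrier, either way round above 1.42 rad)) and ((z of ingot3 in the frame of pan between 0.017 and 0.031 m and angle between the x axis of ingot3 and the x axis of carrier, either way round below 0.15 rad) or (z of ingot3 in the frame of pan between 0.045 and 0.059 m and angle between the x axis of ingot3 and the x axis of carrier, either way round above 1.42 rad) or (z of ingot3 in the frame of pan between 0.073 and 0.087 m and angle between the x axis of ingot3 and the x axis of carrier, either way round below 0.15 rad) or (z of ingot3 in the frame of pan between 0.101 and 0.115 m and angle between the x axis of ingot3 and the x axis of carrier, either way round above 1.42 rad)) and ((z of ingot4 in the frame of pan between 0.017 and 0.031 m and angle between the x axis of ingot4 and the x axis of carrier, either way round below 0.15 rad) or (z of ingot4 in the frame of pan between 0.045 and 0.059 m and angle between the x axis of ingot4 and the x axis of carrier, either way round above 1.42 rad) or (z of ingot4 in the frame of pan between 0.073 and 0.087 m and angle between the x axis of ingot4 and the x axis of carrier, either way round below 0.15 rad) or (z of ingot4 in the frame of pan between 0.101 and 0.115 m and angle between the x axis of ingot4 and the x axis of carrier, either way round above 1.42 rad)) and ((z of ingot5 in the frame of pan between 0.017 and 0.031 m and angle between the x axis of ingot5 and the x axis of carrier, either way round below 0.15 rad) or (z of ingot5 in the frame of pan between 0.045 and 0.059 m and angle between the x axis of ingot5 and the x axis of carrier, either way round above 1.42 rad) or (z of ingot5 in the frame of pan between 0.073 and 0.087 m and angle between the x axis of ingot5 and the x axis of carrier, either way round below 0.15 rad) or (z of ingot5 in the frame of pan between 0.101 and 0.115 m and angle between the x axis of ingot5 and the x axis of carrier, either way round above 1.42 rad)) and ((z of ingot6 in the frame of pan between 0.017 and 0.031 m and angle between the x axis of ingot6 and the x axis of carrier, either way round below 0.15 rad) or (z of ingot6 in the frame of pan between 0.045 and 0.059 m and angle between the x axis of ingot6 and the x axis of carrier, either way round above 1.42 rad) or (z of ingot6 in the frame of pan between 0.073 and 0.087 m and angle between the x axis of ingot6 and the x axis of carrier, either way round below 0.15 rad) or (z of ingot6 in the frame of pan between 0.101 and 0.115 m and angle between the x axis of ingot6 and the x axis of carrier, either way round above 1.42 rad)) and ((z of ingot7 in the frame of pan between 0.017 and 0.031 m and angle between the x axis of ingot7 and the x axis of carrier, either way round below 0.15 rad) or (z of ingot7 in the frame of pan between 0.045 and 0.059 m and angle between the x axis of ingot7 and the x axis of carrier, either way round above 1.42 rad) or (z of ingot7 in the frame of pan between 0.073 and 0.087 m and angle between the x axis of ingot7 and the x axis of carrier, either way round below 0.15 rad) or (z of ingot7 in the frame of pan between 0.101 and 0.115 m and angle between the x axis of ingot7 and the x axis of carrier, either way round above 1.42 rad)) and ((z of ingot8 in the frame of pan between 0.017 and 0.031 m and angle between the x axis of ingot8 and the x axis of carrier, either way round below 0.15 rad) or (z of ingot8 in the frame of pan between 0.045 and 0.059 m and angle between the x axis of ingot8 and the x axis of carrier, either way round above 1.42 rad) or (z of ingot8 in the frame of pan between 0.073 and 0.087 m and angle between the x axis of ingot8 and the x axis of carrier, either way round below 0.15 rad) or (z of ingot8 in the frame of pan between 0.101 and 0.115 m and angle between the x axis of ingot8 and the x axis of carrier, either way round above 1.42 rad)) and (z of ingot1 in the frame of pan between 0.017 and 0.031 m or z of ingot2 in the frame of pan between 0.017 and 0.031 m or z of ingot3 in the frame of pan between 0.017 and 0.031 m or z of ingot4 in the frame of pan between 0.017 and 0.031 m) and (z of ingot1 in the frame of pan between 0.045 and 0.059 m or z of ingot2 in the frame of pan between 0.045 and 0.059 m or z of ingot3 in the frame of pan between 0.045 and 0.059 m or z of ingot4 in the frame of pan between 0.045 and 0.059 m) and (z of ingot1 in the frame of pan between 0.073 and 0.087 m or z of ingot2 in the frame of pan between 0.073 and 0.087 m or z of ingot3 in the frame of pan between 0.073 and 0.087 m or z of ingot4 in the frame of pan between 0.073 and 0.087 m) and (z of ingot5 in the frame of pan between 0.017 and 0.031 m or z of ingot6 in the frame of pan between 0.017 and 0.031 m or z of ingot7 in the frame of pan between 0.017 and 0.031 m or z of ingot8 in the frame of pan between 0.017 and 0.031 m) and (z of ingot5 in the frame of pan between 0.045 and 0.059 m or z of ingot6 in the frame of pan between 0.045 and 0.059 m or z of ingot7 in the frame of pan between 0.045 and 0.059 m or z of ingot8 in the frame of pan between 0.045 and 0.059 m) and (z of ingot5 in the frame of pan between 0.073 and 0.087 m or z of ingot6 in the frame of pan between 0.073 and 0.087 m or z of ingot7 in the frame of pan between 0.073 and 0.087 m or z of ingot8 in the frame of pan between 0.073 and 0.087 m) and (z of ingot1 in the frame of ingot2 above 0.02 m or z of ingot1 in the frame of ingot2 below -0.02 m) and (z of ingot1 in the frame of ingot3 above 0.02 m or z of ingot1 in the frame of ingot3 below -0.02 m) and (z of ingot1 in the frame of ingot4 above 0.02 m or z of ingot1 in the frame of ingot4 below -0.02 m) and (z of ingot2 in the frame of ingot3 above 0.02 m or z of ingot2 in the frame of ingot3 below -0.02 m) and (z of ingot2 in the frame of ingot4 above 0.02 m or z of ingot2 in the frame of ingot4 below -0.02 m) and (z of ingot3 in the frame of ingot4 above 0.02 m or z of ingot3 in the frame of ingot4 below -0.02 m) and (z of ingot5 in the frame of ingot6 above 0.02 m or z of ingot5 in the frame of ingot6 below -0.02 m) and (z of ingot5 in the frame of ingot7 above 0.02 m or z of ingot5 in the frame of ingot7 below -0.02 m) and (z of ingot5 in the frame of ingot8 above 0.02 m or z of ingot5 in the frame of ingot8 below -0.02 m) and (z of ingot6 in the frame of ingot7 above 0.02 m or z of ingot6 in the frame of ingot7 below -0.02 m) and (z of ingot6 in the frame of ingot8 above 0.02 m or z of ingot6 in the frame of ingot8 below -0.02 m) and (z of ingot7 in the frame of ingot8 above 0.02 m or z of ingot7 in the frame of ingot8 below -0.02 m) and (z of ingot1 in the frame of ingot5 above 0.02 m or z of ingot1 in the frame of ingot5 below -0.02 m or (horizontal distance between ingot1 and ingot5 below 0.043 m and x of ingot1 in the frame of ingot5 between -0.01 and 0.01 m)) and (z of ingot1 in the frame of ingot6 above 0.02 m or z of ingot1 in the frame of ingot6 below -0.02 m or (horizontal distance between ingot1 and ingot6 below 0.043 m and x of ingot1 in the frame of ingot6 between -0.01 and 0.01 m)) and (z of ingot1 in the frame of ingot7 above 0.02 m or z of ingot1 in the frame of ingot7 below -0.02 m or (horizontal distance between ingot1 and ingot7 below 0.043 m and x of ingot1 in the frame of ingot7 between -0.01 and 0.01 m)) and (z of ingot1 in the frame of ingot8 above 0.02 m or z of ingot1 in the frame of ingot8 below -0.02 m or (horizontal distance between ingot1 and ingot8 below 0.043 m and x of ingot1 in the frame of ingot8 between -0.01 and 0.01 m)) and (z of ingot2 in the frame of ingot5 above 0.02 m or z of ingot2 in the frame of ingot5 below -0.02 m or (horizontal distance between ingot2 and ingot5 below 0.043 m and x of ingot2 in the frame of ingot5 between -0.01 and 0.01 m)) and (z of ingot2 in the frame of ingot6 above 0.02 m or z of ingot2 in the frame of ingot6 below -0.02 m or (horizontal distance between ingot2 and ingot6 below 0.043 m and x of ingot2 in the frame of ingot6 between -0.01 and 0.01 m)) and (z of ingot2 in the frame of ingot7 above 0.02 m or z of ingot2 in the frame of ingot7 below -0.02 m or (horizontal distance between ingot2 and ingot7 below 0.043 m and x of ingot2 in the frame of ingot7 between -0.01 and 0.01 m)) and (z of ingot2 in the frame of ingot8 above 0.02 m or z of ingot2 in the frame of ingot8 below -0.02 m or (horizontal distance between ingot2 and ingot8 below 0.043 m and x of ingot2 in the frame of ingot8 between -0.01 and 0.01 m)) and (z of ingot3 in the frame of ingot5 above 0.02 m or z of ingot3 in the frame of ingot5 below -0.02 m or (horizontal distance between ingot3 and ingot5 below 0.043 m and x of ingot3 in the frame of ingot5 between -0.01 and 0.01 m)) and (z of ingot3 in the frame of ingot6 above 0.02 m or z of ingot3 in the frame of ingot6 below -0.02 m or (horizontal distance between ingot3 and ingot6 below 0.043 m and x of ingot3 in the frame of ingot6 between -0.01 and 0.01 m)) and (z of ingot3 in the frame of ingot7 above 0.02 m or z of ingot3 in the frame of ingot7 below -0.02 m or (horizontal distance between ingot3 and ingot7 below 0.043 m and x of ingot3 in the frame of ingot7 between -0.01 and 0.01 m)) and (z of ingot3 in the frame of ingot8 above 0.02 m or z of ingot3 in the frame of ingot8 below -0.02 m or (horizontal distance between ingot3 and ingot8 below 0.043 m and x of ingot3 in the frame of ingot8 between -0.01 and 0.01 m)) and (z of ingot4 in the frame of ingot5 above 0.02 m or z of ingot4 in the frame of ingot5 below -0.02 m or (horizontal distance between ingot4 and ingot5 below 0.043 m and x of ingot4 in the frame of ingot5 between -0.01 and 0.01 m)) and (z of ingot4 in the frame of ingot6 above 0.02 m or z of ingot4 in the frame of ingot6 below -0.02 m or (horizontal distance between ingot4 and ingot6 below 0.043 m and x of ingot4 in the frame of ingot6 between -0.01 and 0.01 m)) and (z of ingot4 in the frame of ingot7 above 0.02 m or z of ingot4 in the frame of ingot7 below -0.02 m or (horizontal distance between ingot4 and ingot7 below 0.043 m and x of ingot4 in the frame of ingot7 between -0.01 and 0.01 m)) and (z of ingot4 in the frame of ingot8 above 0.02 m or z of ingot4 in the frame of ingot8 below -0.02 m or (horizontal distance between ingot4 and ingot8 below 0.043 m and x of ingot4 in the frame of ingot8 between -0.01 and 0.01 m))); the robot touches nothing.
It fails at once if the other boards fall or are dragged along (distance of any of board1, board2 from where it was at the start of the episode above 0.03 m or angle between any of board1, board2's own z axis and vertical above 1.45 rad or angle between any of board1, board2's own z axis and vertical below 1.05 rad).
It fails at once if a bystander is pushed away or tipped (distance of any of dish, beaker, washbottle, slidebox from where it was at the start of the episode above 0.04 m or angle between any of dish, beaker, washbottle, slidebox's own z axis and vertical above 0.5 rad).
Of ingot4, ingot8, dish, slidebox only 1 to 3 are there at a start; the rules pass over those that are not, and their reading is None.
At some moment in a run one of ingot4, ingot8 may be knocked a few centimetres aside while the robot is not near it.
It also fails if it takes over 210 s, if anything falls off the work surface, if the arm or the gripper's body presses on something with over 40 N, if the wrist force passes 120 N, or if a joint passes its speed limit or range.

## Working session

There is one attempt and no reset: what is moved stays moved. The work goes in short steps, Python scripts to look and compute and a tool call to move; the robot and the scene stay as the last step left them, time stands still between calls to the robot, and variables do not carry over. Pictures are saved under pics/ and viewed, at most 14 in all, crops included, and the job is handed in when it is done.

Besides the shell and the picture viewer there is one more tool, called after "Call:" by a JSON object that holds its "api" and its "payload", one argument or row to a line. carry_out: Moves the arm, as the interface text tells. Its arguments: {"type":"object","properties":{"commands":{"type":"array"}},"required":["commands"]}

```bash
mkdir -p pics; cat > h.py <<'E'
import numpy as np, cv2
from cell import manip, viewer
def snap(n, f):
    s=viewer.snapshot(n); cv2.imwrite('pics/'+f+'.png',s['color']); np.savez('pics/'+f+'.npz',**s); return s
def load(f): return dict(np.load('pics/'+f+'.npz'))
def back(s,u,v,z):
    d=s['R'].T@np.linalg.inv(s['intrinsics'])@np.array([u,v,1.]); c=-s['R'].T@s['t']
    return c+d*(z-c[2])/d[2]
def proj(s,X):
    p=s['intrinsics']@(s['R']@np.asarray(X,float)+s['t']); return p[:2]/p[2]
def crop(f,x0,y0,x1,y1,k,out):
    c=cv2.imread('pics/'+f+'.png')[y0:y1,x0:x1]; cv2.imwrite('pics/'+out+'.png',cv2.resize(c,None,fx=k,fy=k,interpolation=cv2.INTER_CUBIC))
E
python3 - <<'E'
from h import *
for n in('side','top'):
    s=snap(n,n+'0'); c=-s['R'].T@s['t']; print(n,c.round(),s['R'].round(3).tolist(),s['intrinsics'].round(1).tolist())
print(manip.get_state(), manip.tip_reach)
E
```

```text
side [ 430. 1036.  646.] [[-0.99, -0.139, 0.024], [-0.088, 0.472, -0.877], [0.111, -0.871, -0.479]] [[399.3, 0.0, 288.0], [0.0, 399.3, 205.2], [0.0, 0.0, 1.0]]
top [ 374.  -13. 1151.] [[0.004, -1.0, 0.017], [-0.989, -0.006, -0.149], [0.149, -0.016, -0.989]] [[409.2, 0.0, 280.0], [0.0, 409.2, 213.7], [0.0, 0.0, 1.0]]
{'clock': 0.1, 'joints': array([67.39870703, 34.38001853, -0.14785901, 91.67578823,  0.10434272,
       54.02373983, -4.57017654]), 'joint_velocities': array([ 0.05012656, -0.05274603,  0.0365629 ,  0.02186526, -0.0372318 ,
        0.07438732,  0.04826271]), 'joint_efforts': array([ 4.73610184e-03, -7.66560674e+01,  1.50204901e+00, -2.52941895e+01,
       -5.23396453e-02,  1.35789206e-02,  6.56808947e-05]), 'position': array([ 226.39954992, -688.3082246 ,  231.84818428]), 'eef_rot': array([[ 9.49892623e-01,  3.12575913e-01, -5.50645149e-04],
       [ 3.12576373e-01, -9.49891780e-01,  1.27203824e-03],
       [-1.25444787e-04, -1.38041841e-03, -9.99999039e-01]]), 'ft_force': array([ 0.00936731,  0.23679842, -0.61734488]), 'wrist_torque': array([0.02706015, 0.01543657, 0.04142203]), 'grip_force': 0.0, 'gripper_width': 92.95785376293257} 14.0
```

View pics/side0.png

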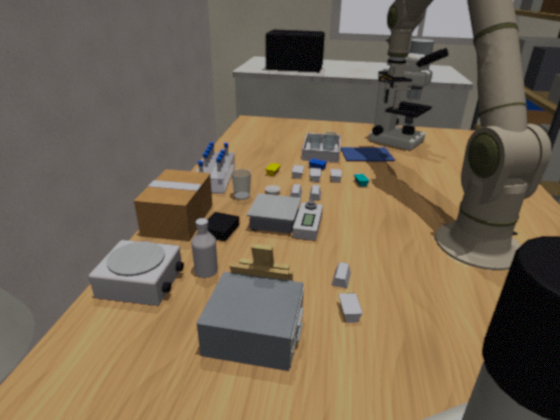

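View pics/top0.png

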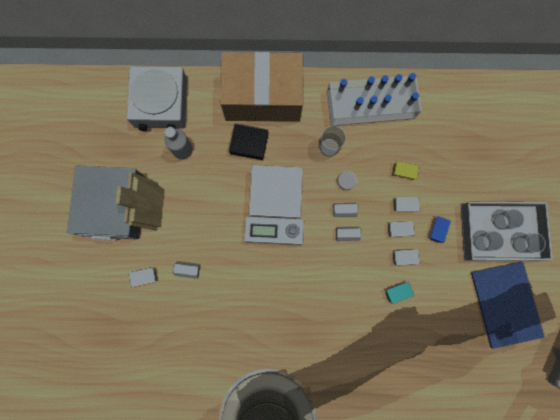

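```bash
python3 - <<'E'
from h import *
crop('top0',235,155,435,305,4,'c1'); crop('top0',60,155,215,290,5,'c2')
s=load('top0')
for n,(u,v) in dict(panc=(276,191),button=(293,230),a=(346,210),b=(349,234),c=(407,205),d=(402,229),e=(407,257),f=(187,270),g=(142,277)).items():
    print(n,back(s,u,v,60 if n in('panc','button') else 28).round())
E
```

```text
panc [602. -19.  60.]
button [495. -65.  60.]
a [ 556. -215.   28.]
b [ 489. -222.   28.]
c [ 571. -386.   28.]
d [ 503. -369.   28.]
e [ 426. -380.   28.]
f [388. 221.  28.]
g [369. 341.  28.]
```

View pics/c1.png

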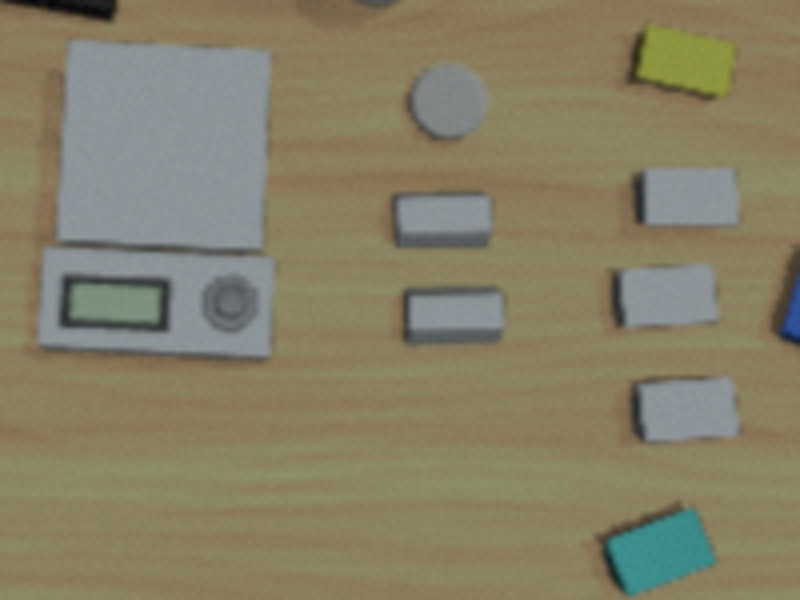

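View pics/c2.png

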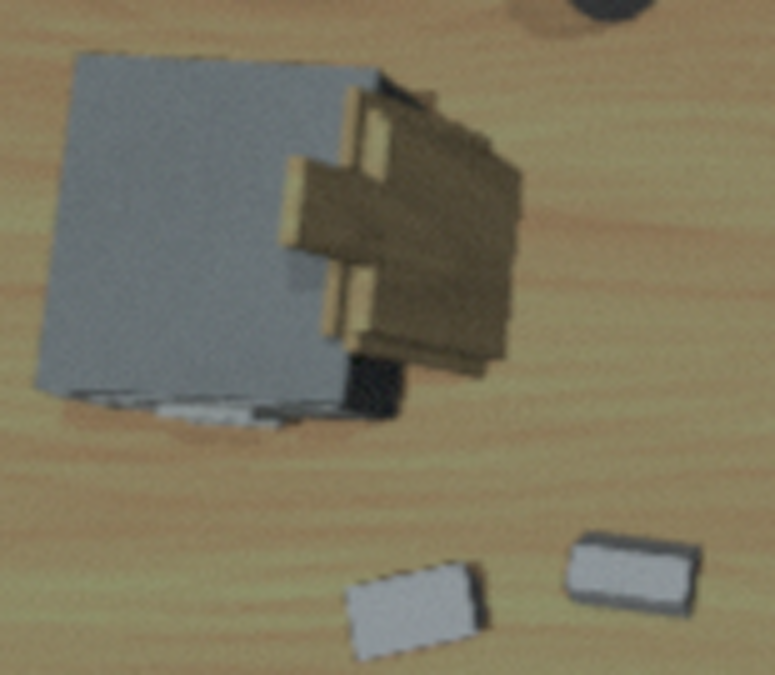

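```bash
python3 - <<'E'
from h import *
crop('side0',190,215,340,325,5,'c3')
E
```

```text
(no output)
```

View pics/c3.png

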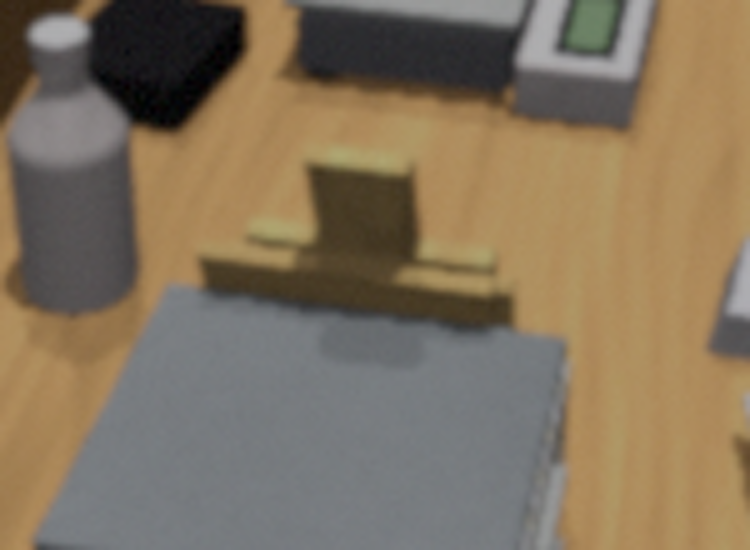

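```bash
cat >> h.py <<'E'
def ing(s,seeds,z=28,f=6,thr=None):
    out=[]
    im=cv2.resize(s['color'],None,fx=f,fy=f,interpolation=cv2.INTER_CUBIC)
    hsv=cv2.cvtColor(im,cv2.COLOR_BGR2HSV).astype(int); lab=cv2.cvtColor(im,cv2.COLOR_BGR2LAB).astype(int)
    for (u,v) in seeds:
        U,V=int((u+.5)*f),int((v+.5)*f); c=np.median(lab[V-6:V+7,U-6:U+7].reshape(-1,3),axis=0)
        m=((abs(lab[...,0]-c[0])<22)&(abs(lab[...,1:]-c[1:]).max(2)<9)).astype(np.uint8)
        m=cv2.morphologyEx(m,cv2.MORPH_OPEN,np.ones((9,9)))
        n,l=cv2.connectedComponents(m); q=np.argwhere(l==l[V,U])[:,::-1].astype(np.float32)
        box=cv2.boxPoints(cv2.minAreaRect(q))
        P=np.array([back(s,(a+.5)/f-.5,(b+.5)/f-.5,z) for a,b in box])[:,:2]
        e=[P[1]-P[0],P[2]-P[1]]; e.sort(key=np.linalg.norm); L=e[1]; ang=np.degrees(np.arctan2(L[1],L[0]))
        ang=(ang+180)%180
        out.append((P.mean(0).round(1),round(ang,1),np.linalg.norm(L).round(),np.linalg.norm(e[0]).round()))
    return out
E
python3 - <<'E'
from h import *
from scipy.optimize import least_squares
s=load('top0'); sd=load('side0')
sd_=dict(a=(346,208),b=(349,233),c=(407,204),d=(402,229),e=(407,257),f=(185,269.5),g=(142,277))
for k,r in zip(sd_,ing(s,sd_.values())): print(k,*r)
print('pan',*ing(s,[(276,191)],60)[0])
a=np.radians(72)
def w(p,q):
    x,y,yaw=p; # origin foot: bottom front... carrier local->world
    Rz=np.array([[np.cos(yaw),-np.sin(yaw),0],[np.sin(yaw),np.cos(yaw),0],[0,0,1]])
    R=Rz@np.array([[1,0,0],[0,np.cos(a),-np.sin(a)],[0,np.sin(a),np.cos(a)]])
    o=np.array([x,y,60*np.sin(a)+5*np.cos(a)])
    return o+R@np.array(q,float),R,o
T=lambda u,v:(60+u/5,155+v/5); S=lambda u,v:(190+u/5,215+v/5)
# image up=+x so smaller v = +x
obs=[(s,T(303,159),(22,120,5)),(s,T(297,249),(-22,120,5)),(s,T(290,157),(22,120,-5)),(s,T(283,245),(-22,120,-5)),
 (s,T(388,110),(55,60,5)),(s,T(372,350),(-55,60,5)),(s,T(522,175),(55,-60,5)),(s,T(505,358),(-55,-60,5)),
 (sd,S(308,167),(22,120,-5)),(sd,S(412,171),(-22,120,-5)),(sd,S(312,150),(22,120,5)),(sd,S(410,153),(-22,120,5)),(sd,S(247,225),(55,60,5)),(sd,S(495,255),(-55,60,5))]
res=lambda p:np.concatenate([proj(c,w(p,q)[0])-np.array(uv)+.4 for c,uv,q in obs])
r=least_squares(res,[560,220,0],x_scale=[1,1,.01]);print(r.x,np.degrees(r.x[2]),r.fun.reshape(-1,2).round(1).tolist())
g,R,o=w(r.x,(0,85,0));print('grasp',g,'R',R.round(3).tolist(),'origin',o)
E
```

```text
a [ 560.8 -214.5] 91.8 64.0 24.0
b [ 493.1 -221.7] 90.3 64.0 23.0
c [ 574.9 -388.2] 90.4 64.0 39.0
d [ 504.6 -369.4] 94.0 65.0 41.0
e [ 426.2 -380. ] 94.6 65.0 41.0
f [390.4 226. ] 82.7 65.0 24.0
g [369.7 342.3] 102.3 66.0 41.0
pan [603.  -18.1] 87.5 141.0 138.0
[ 5.65897752e+02  3.26524996e+02 -2.69438045e-02] -1.5437662826453449 [[0.3, -0.9], [-0.1, -1.0], [-0.6, -0.3], [-0.8, -0.1], [-0.1, 1.5], [-0.5, -4.2], [-0.7, -1.7], [-0.2, 0.0], [0.3, -0.7], [0.4, 0.9], [0.6, -1.1], [1.7, 0.7], [1.6, -1.0], [1.1, -1.0]]
grasp [566.60538383 352.78190678 139.44827983] R [[1.0, 0.008, -0.026], [-0.027, 0.309, -0.951], [0.0, 0.951, 0.309]] origin [565.89775151 326.52499599  58.60847595]
```

```bash
cat >> h.py <<'E'
from scipy.spatial.transform import Rotation as Ro
def down(yawx):  # tool pointing down, tool x axis at world yaw (deg)
    a=np.radians(yawx);x=np.array([np.cos(a),np.sin(a),0]);z=np.array([0,0,-1.]);return np.column_stack([x,np.cross(z,x),z])
def pitch(p,yaw=0): # tool z toward +y, p deg below level; tool y=+x
    p=np.radians(p);z=np.array([0,np.cos(p),-np.sin(p)]);y=np.array([1.,0,0]);M=np.column_stack([np.cross(y,z),y,z])
    return Ro.from_euler('z',yaw,degrees=True).as_matrix()@M
def plan(P0,R0,wps):
    """wps: list of (pos,R or None); prints tool-axis shift, then turn, per waypoint"""
    for P,R in wps:
        if P is not None:
            d=R0.T@(np.array(P,float)-P0);print('shift',d.round(1),'n>=',int(np.ceil(np.linalg.norm(d)/50)));P0=np.array(P,float)
        if R is not None:
            v=Ro.from_matrix(R0.T@R).as_rotvec();print('turn',v.round(4),'n>=',int(np.ceil(np.linalg.norm(v)/.1499)));R0=R
def cur():
    s=manip.get_state();return s['position'],s['eef_rot']
def st():
    s=manip.get_state();print('t',round(s['clock'],2),'P',s['position'].round(1),'R',s['eef_rot'].round(3).tolist(),'J',s['joints'].round(1),'F',s['ft_force'].round(1),'w',round(s['gripper_width'],1),'g',round(s['grip_force'],1))
E
python3 - <<'E'
from h import *
s=load('top0');d=load('side0')
print('bottle',back(d,205,272,0),back(s,172,132,150),back(s,178,146,60))
print('tongue mid top', back(s,120,196,170))
plan(*cur(),[((560,-450,260),None),((560,120,260),down(90)),((560,230,240),pitch(40,-1.5))])
E
```

```text
bottle [739.16473935 255.54204848   0.        ] [733.87395038 246.12270723 150.        ] [726.17756752 251.25352698  60.        ]
tongue mid top [563.78277391 359.49458439 170.        ]
shift [ 391.4 -122.1  -28. ] n>= 9
shift [ 178.2 -541.4    0.7] n>= 12
turn [-1.3000e-03 -8.0000e-04 -1.2529e+00] n>= 9
shift [110.  -0.  20.] n>= 3
turn [-0.0114  0.8726  0.0245] n>= 6
```

Call:
{"api": "carry_out", "payload": {
  "commands": [
    {"offset":[39,-12,-3],"turn":[0,0,0],"jaw":1},
    {"offset":[39,-12,-3],"turn":[0,0,0],"jaw":1},
    {"offset":[39,-12,-3],"turn":[0,0,0],"jaw":1},
    {"offset":[39,-12,-3],"turn":[0,0,0],"jaw":1},
    {"offset":[39,-12,-3],"turn":[0,0,0],"jaw":1},
    {"offset":[39,-12,-3],"turn":[0,0,0],"jaw":1},
    {"offset":[39,-12,-3],"turn":[0,0,0],"jaw":1},
    {"offset":[39,-12,-3],"turn":[0,0,0],"jaw":1},
    {"offset":[39,-12,-3],"turn":[0,0,0],"jaw":1},
    {"offset":[39,-12,-1],"turn":[0,0,0],"jaw":1}
  ]
}}

```text
clock: 1.1
position: [560.7, -451.7, 260.6]
eef_rot: [[0.95, 0.312, -0.0], [0.312, -0.95, 0.0], [-0.0, -0.0, -1.0]]
ft_force: [-0.1, -0.6, 0.1]
gripper_width: 92.6
grip_force: 0.0
```

Call:
{"api": "carry_out", "payload": {
  "commands": [
    {"offset":[13.7,-41.6,0],"turn":[0,0,0],"jaw":1},
    {"offset":[13.7,-41.6,0],"turn":[0,0,0],"jaw":1},
    {"offset":[13.7,-41.6,0],"turn":[0,0,0],"jaw":1},
    {"offset":[13.7,-41.6,0],"turn":[0,0,0],"jaw":1},
    {"offset":[13.7,-41.6,0],"turn":[0,0,0],"jaw":1},
    {"offset":[13.7,-41.6,0],"turn":[0,0,0],"jaw":1},
    {"offset":[13.7,-41.6,0],"turn":[0,0,0],"jaw":1},
    {"offset":[13.7,-41.6,0],"turn":[0,0,0],"jaw":1},
    {"offset":[13.7,-41.6,0],"turn":[0,0,0],"jaw":1},
    {"offset":[13.7,-41.6,0],"turn":[0,0,0],"jaw":1},
    {"offset":[13.7,-41.6,0],"turn":[0,0,0],"jaw":1},
    {"offset":[13.7,-41.6,0],"turn":[0,0,0],"jaw":1},
    {"offset":[13.7,-41.6,0],"turn":[0,0,0],"jaw":1}
  ]
}}

```text
clock: 2.4
position: [559.3, 118.2, 260.5]
eef_rot: [[0.95, 0.312, -0.0], [0.312, -0.95, -0.0], [-0.0, 0.0, -1.0]]
ft_force: [0.3, -0.3, -0.3]
gripper_width: 92.9
grip_force: 0.0
```

Call:
{"api": "carry_out", "payload": {
  "commands": [
    {"offset":[0,0,0],"turn":[0,0,-0.125],"jaw":1},
    {"offset":[0,0,0],"turn":[0,0,-0.125],"jaw":1},
    {"offset":[0,0,0],"turn":[0,0,-0.125],"jaw":1},
    {"offset":[0,0,0],"turn":[0,0,-0.125],"jaw":1},
    {"offset":[0,0,0],"turn":[0,0,-0.125],"jaw":1},
    {"offset":[0,0,0],"turn":[0,0,-0.125],"jaw":1},
    {"offset":[0,0,0],"turn":[0,0,-0.125],"jaw":1},
    {"offset":[0,0,0],"turn":[0,0,-0.125],"jaw":1},
    {"offset":[0,0,0],"turn":[0,0,-0.125],"jaw":1},
    {"offset":[0,0,0],"turn":[0,0,-0.125],"jaw":1},
    {"offset":[0,0,0],"turn":[0,0,0],"jaw":1}
  ]
}}

```text
clock: 3.5
position: [559.5, 116.3, 260.2]
eef_rot: [[0.001, 1.0, -0.001], [1.0, -0.001, 0.0], [0.0, -0.001, -1.0]]
ft_force: [0.2, -0.1, -0.8]
gripper_width: 92.9
grip_force: 0.0
```

```bash
python3 - <<'E'
from h import *
st()
plan(*cur(),[((567,240,245),pitch(40,-1.5))])
E
```

```text
t 3.5 P [559.5 116.3 260.2] R [[0.001, 1.0, -0.001], [1.0, -0.001, 0.0], [0.0, -0.001, -1.0]] J [ -0.4  23.5 -23.5 109.3  12.   49.6 -30.1] F [ 0.2 -0.1 -0.8] w 92.9 g 0.0
shift [123.7   7.3  15.2] n>= 3
turn [-0.0116  0.8726  0.0228] n>= 6
```

Call:
{"api": "carry_out", "payload": {
  "commands": [
    {"offset":[31,2,4],"turn":[0,0,0],"jaw":1},
    {"offset":[31,2,4],"turn":[0,0,0],"jaw":1},
    {"offset":[31,2,4],"turn":[0,0,0],"jaw":1},
    {"offset":[31,1,3],"turn":[0,0,0],"jaw":1},
    {"offset":[0,0,0],"turn":[0,0,0.026],"jaw":1},
    {"offset":[0,0,0],"turn":[0,0.1246,0],"jaw":1},
    {"offset":[0,0,0],"turn":[0,0.1246,0],"jaw":1},
    {"offset":[0,0,0],"turn":[0,0.1246,0],"jaw":1},
    {"offset":[0,0,0],"turn":[0,0.1246,0],"jaw":1},
    {"offset":[0,0,0],"turn":[0,0.1246,0],"jaw":1},
    {"offset":[0,0,0],"turn":[0,0.1246,0],"jaw":1},
    {"offset":[0,0,0],"turn":[0,0.1246,0],"jaw":1},
    {"offset":[0,0,0],"turn":[0,0,0],"jaw":1}
  ]
}}

```text
clock: 4.8
position: [567.9, 235.0, 240.3]
eef_rot: [[0.035, 0.999, 0.022], [0.639, -0.039, 0.768], [0.768, -0.013, -0.64]]
ft_force: [0.5, -0.4, -0.6]
gripper_width: 92.7
grip_force: 0.0
```

```bash
python3 - <<'E'
from h import *
st(); snap('top','top1'); snap('side','side1')
a=cv2.imread('pics/top1.png')[120:300,50:300];b=cv2.imread('pics/side1.png')[150:330,150:400]
cv2.imwrite('pics/m1.png',cv2.resize(np.vstack([a,b]),None,fx=1.66,fy=1.66))
E
```

```text
t 4.8 P [567.9 235.  240.3] R [[0.035, 0.999, 0.022], [0.639, -0.039, 0.768], [0.768, -0.013, -0.64]] J [ 35.3  46.3 -63.1 116.3 -19.9  24.2   1.9] F [ 0.5 -0.4 -0.6] w 92.7 g 0.0
```

View pics/m1.png

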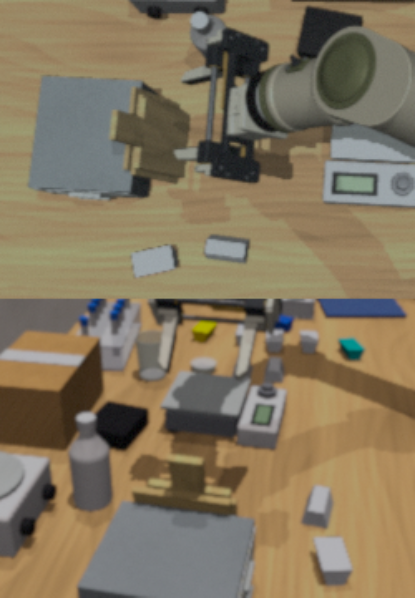

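```bash
python3 - <<'E'
from h import *
plan(*cur(),[((566.5,332,156),pitch(40,-1.5)),((566.5,354.8,136.6),None)])
E
```

```text
shift [ -8.3  -3.3 127.8] n>= 3
turn [ 0.0017  0.0018 -0.0068] n>= 1
shift [-0.2 -0.6 29.9] n>= 1
```

Call:
{"api": "carry_out", "payload": {
  "commands": [
    {"offset":[-2,-1,30],"turn":[0,0,0],"jaw":0.9},
    {"offset":[-2,-1,30],"turn":[0,0,0],"jaw":0.9},
    {"offset":[-2,-1,30],"turn":[0,0,0],"jaw":0.9},
    {"offset":[-2,0,30],"turn":[0,0,0],"jaw":0.9},
    {"offset":[0,0,8],"turn":[0,0,0],"jaw":0.9},
    {"offset":[0,0,0],"turn":[0,0,0],"jaw":0.9}
  ]
}}

```text
clock: 5.5
position: [565.7, 336.0, 158.6]
eef_rot: [[0.014, 1.0, 0.02], [0.645, -0.024, 0.764], [0.764, 0.002, -0.645]]
ft_force: [0.1, -0.0, -0.1]
gripper_width: 83.7
grip_force: 0.0
```

```bash
python3 - <<'E'
from h import *
st();plan(*cur(),[((566.5,354.8,136.6),pitch(40,-1.5))]); snap('top','top2'); snap('side','side2')
a=cv2.imread('pics/top2.png')[145:265,80:230];b=cv2.imread('pics/side2.png')[215:335,200:350]
cv2.imwrite('pics/m2.png',cv2.resize(np.vstack([a,b]),None,fx=2.5,fy=2.5))
E
```

```text
t 5.5 P [565.7 336.  158.6] R [[0.014, 1.0, 0.02], [0.645, -0.024, 0.764], [0.764, 0.002, -0.645]] J [ 22.3  53.4 -59.5 118.  -19.5   9.6   1.9] F [ 0.1 -0.  -0.1] w 83.7 g 0.0
shift [-4.7  0.2 28.6] n>= 1
turn [0.0002 0.0026 0.0029] n>= 1
```

View pics/m2.png

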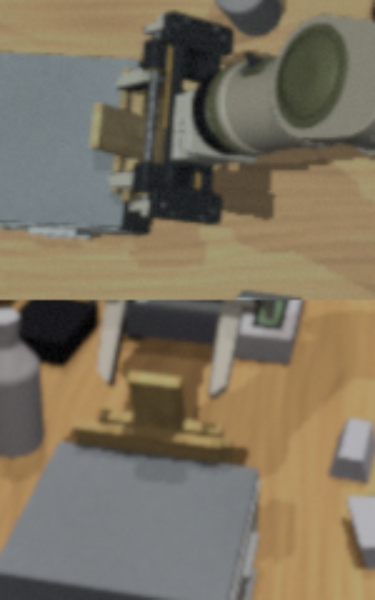

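```bash
python3 - <<'E'
from h import *
plan(*cur(),[(None,pitch(48,-1.5)),((566.5,354.9,146),None)])
E
```

```text
turn [ 0.0028 -0.1375  0.0007] n>= 1
shift [ 7.1 -0.9 23.5] n>= 1
```

Call:
{"api": "carry_out", "payload": {
  "commands": [
    {"offset":[0,0,0],"turn":[0,-0.07,0],"jaw":0.8},
    {"offset":[0,0,0],"turn":[0,-0.07,0],"jaw":0.8},
    {"offset":[3,0,8],"turn":[0,0,0],"jaw":0.8},
    {"offset":[2,-0.5,8],"turn":[0,0,0],"jaw":0.8},
    {"offset":[2,-0.5,7.5],"turn":[0,0,0],"jaw":0.8},
    {"offset":[0,0,0],"turn":[0,0,0],"jaw":0.8}
  ]
}}

```text
clock: 6.2
position: [565.6, 354.6, 143.0]
eef_rot: [[0.023, 1.0, 0.017], [0.743, -0.029, 0.669], [0.669, -0.003, -0.743]]
ft_force: [0.3, -0.4, -0.1]
gripper_width: 74.1
grip_force: 0.0
```

```bash
python3 - <<'E'
from h import *
st();plan(*cur(),[((566.5,354.9,146),pitch(48,-1.5))])
E
```

```text
t 6.2 P [565.6 354.6 143. ] R [[0.023, 1.0, 0.017], [0.743, -0.029, 0.669], [0.669, -0.003, -0.743]] J [ 12.7  47.6 -50.2 116.6 -20.5  10.9  -2.7] F [ 0.3 -0.4 -0.1] w 74.1 g 0.0
shift [ 2.2  0.8 -2. ] n>= 1
turn [-0.0003 -0.0001 -0.0036] n>= 1
```

Call:
{"api": "carry_out", "payload": {
  "commands": [
    {"offset":[2,0.5,-1.5],"turn":[0,0,0],"jaw":0.6},
    {"offset":[0,0,0],"turn":[0,0,0],"jaw":0.2},
    {"offset":[0,0,0],"turn":[0,0,0],"jaw":0},
    {"offset":[0,0,0],"turn":[0,0,0],"jaw":0},
    {"offset":[0,0,0],"turn":[0,0,0],"jaw":0},
    {"offset":[0,0,0],"turn":[0,0,0],"jaw":0},
    {"offset":[0,0,0],"turn":[0,0,0],"jaw":0}
  ]
}}

```text
clock: 6.9
position: [567.1, 354.7, 146.8]
eef_rot: [[0.022, 1.0, 0.02], [0.743, -0.029, 0.668], [0.668, 0.0, -0.744]]
ft_force: [1.4, -1.4, 0.5]
gripper_width: 44.0
grip_force: 30.0
```

Gripped at 44 mm. Pull out along the board normal, then up.

Call:
{"api": "carry_out", "payload": {
  "commands": [
    {"offset":[-3,0,-5],"turn":[0,0,0],"jaw":0},
    {"offset":[-4,0,-7],"turn":[0,0,0],"jaw":0},
    {"offset":[-6,0,-10.4],"turn":[0,0,0],"jaw":0},
    {"offset":[-6,0,-10.4],"turn":[0,0,0],"jaw":0},
    {"offset":[-6,0,-10.4],"turn":[0,0,0],"jaw":0},
    {"offset":[-6,0,-10.4],"turn":[0,0,0],"jaw":0},
    {"offset":[-6,0,-10.4],"turn":[0,0,0],"jaw":0},
    {"offset":[10,0,-22],"turn":[0,0,0],"jaw":0},
    {"offset":[10,0,-22],"turn":[0,0,0],"jaw":0},
    {"offset":[10,0,-22],"turn":[0,0,0],"jaw":0},
    {"offset":[0,0,0],"turn":[0,0,0],"jaw":0}
  ]
}}

```text
clock: 8.0
position: [565.5, 261.8, 241.5]
eef_rot: [[0.02, 1.0, 0.023], [0.744, -0.03, 0.668], [0.668, 0.004, -0.744]]
ft_force: [0.8, 0.5, -1.6]
gripper_width: 43.6
grip_force: 30.0
```

```bash
python3 - <<'E'
from h import *
st(); snap('top','top3'); snap('side','side3')
a=cv2.imread('pics/top3.png')[145:265,60:260];b=cv2.imread('pics/side3.png')[195:315,170:370]
cv2.imwrite('pics/m3.png',cv2.resize(np.vstack([a,b]),None,fx=2.4,fy=2.4))
E
```

```text
t 8.0 P [565.5 261.8 241.5] R [[0.02, 1.0, 0.023], [0.744, -0.03, 0.668], [0.668, 0.004, -0.744]] J [ 25.4  38.5 -54.3 115.2 -20.7  25.3  -1.7] F [ 0.8  0.5 -1.6] w 43.6 g 30.0
```

View pics/m3.png

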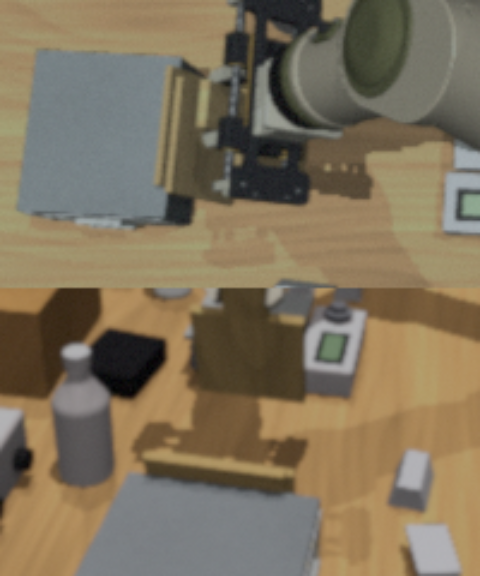

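```bash
python3 - <<'E'
from h import *
plan(*cur(),[((607,80,250),None),(None,pitch(120,-2.5)),((607,74,120),None)])
E
```

```text
shift [-127.    48.  -128.9] n>= 4
turn [-5.0000e-04 -1.2552e+00  1.4800e-02] n>= 9
shift [ 59.8   0.3 115.6] n>= 3
```

Call:
{"api": "carry_out", "payload": {
  "commands": [
    {"offset":[-21,8,-21.5],"turn":[0,0,0],"jaw":0},
    {"offset":[-21,8,-21.5],"turn":[0,0,0],"jaw":0},
    {"offset":[-21,8,-21.5],"turn":[0,0,0],"jaw":0},
    {"offset":[-21,8,-21.5],"turn":[0,0,0],"jaw":0},
    {"offset":[-21,8,-21.5],"turn":[0,0,0],"jaw":0},
    {"offset":[-21,8,-21.5],"turn":[0,0,0],"jaw":0},
    {"offset":[0,0,0],"turn":[0,-0.105,0],"jaw":0},
    {"offset":[0,0,0],"turn":[0,-0.105,0],"jaw":0},
    {"offset":[0,0,0],"turn":[0,-0.105,0],"jaw":0},
    {"offset":[0,0,0],"turn":[0,-0.105,0],"jaw":0},
    {"offset":[0,0,0],"turn":[0,-0.105,0],"jaw":0},
    {"offset":[0,0,0],"turn":[0,-0.105,0],"jaw":0},
    {"offset":[0,0,0],"turn":[0,-0.105,0],"jaw":0},
    {"offset":[0,0,0],"turn":[0,-0.105,0],"jaw":0},
    {"offset":[0,0,0],"turn":[0,-0.105,0],"jaw":0},
    {"offset":[0,0,0],"turn":[0,-0.105,0],"jaw":0},
    {"offset":[0,0,0],"turn":[0,-0.105,0],"jaw":0},
    {"offset":[0,0,0],"turn":[0,-0.105,0],"jaw":0},
    {"offset":[0,0,0],"turn":[0,0,0],"jaw":0}
  ]
}}

```text
clock: 10.0
position: [605.8, 85.8, 247.4]
eef_rot: [[0.016, 1.0, -0.015], [0.863, -0.022, -0.504], [-0.505, -0.005, -0.863]]
ft_force: [-0.2, 0.5, -0.6]
gripper_width: 43.9
grip_force: 30.0
```

```bash
python3 - <<'E'
from h import *
st(); snap('top','top4'); snap('side','side4')
a=cv2.imread('pics/top4.png')[135:265,200:360];b=cv2.imread('pics/side4.png')[95:245,200:360]
cv2.imwrite('pics/m4.png',cv2.resize(np.hstack([a,b[:130]]),None,fx=2.5,fy=2.5))
plan(*cur(),[(None,pitch(120,-2.5)),((607,74,120),None)])
E
```

```text
t 10.0 P [605.8  85.8 247.4] R [[0.016, 1.0, -0.015], [0.863, -0.022, -0.504], [-0.505, -0.005, -0.863]] J [-18.7  32.1 -12.9 101.7  34.6  68.9 -51. ] F [-0.2  0.5 -0.6] w 43.9 g 30.0
turn [0.006  0.0025 0.0157] n>= 1
shift [ 57.3   0.8 115.9] n>= 3
```

View pics/m4.png

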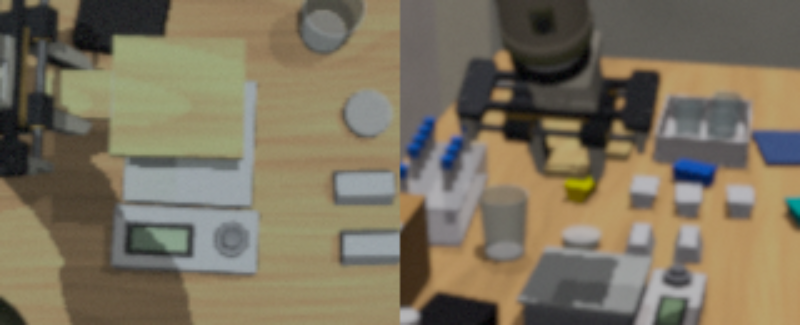

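```bash
python3 - <<'E'
from h import *
s=load('top4')
c=[(200+u/2.5,135+v/2.5) for u,v in [(110,37),(243,41),(241.5,157),(110,155)]]
P=np.array([back(s,u-.3,v-.3,250) for u,v in c]);print(P.round(1).tolist(),P.mean(0))
q=cv2.solvePnP(np.array([(55,60,5),(55,-60,5),(-55,-60,5),(-55,60,5)],float),np.array(c),s['intrinsics'],None)
Rw=s['R'].T@cv2.Rodrigues(q[1])[0];o=s['R'].T@(q[2].ravel()-s['t']);print('carrier',o.round(1),Rw.round(3).tolist(),'rel tcp',o-cur()[0])
E
```

```text
[[658.0, 55.9, 250.0], [655.3, -65.3, 250.0], [547.6, -63.7, 250.0], [548.6, 54.1, 250.0]] [602.37874147  -4.72526806 250.        ]
carrier [604.3  -5.4 238.5] [[0.876, 0.019, -0.483], [-0.006, 1.0, 0.029], [0.483, -0.023, 0.875]] rel tcp [ -2.24625715 -87.72963979 -10.44228971]
```

```bash
python3 - <<'E'
from h import *
plan(*cur(),[((606.4,72.5,78),None),((606.4,72.5,66),None)])
E
```

```text
shift [ 77.4   0.6 152.8] n>= 4
shift [ 6.   0.  10.4] n>= 1
```

Call:
{"api": "carry_out", "payload": {
  "commands": [
    {"offset":[13,0,25.5],"turn":[0,0,0],"jaw":0},
    {"offset":[13,0,25.5],"turn":[0,0,0],"jaw":0},
    {"offset":[13,0,25.5],"turn":[0,0,0],"jaw":0},
    {"offset":[13,0,25.5],"turn":[0,0,0],"jaw":0},
    {"offset":[13,0,25.5],"turn":[0,0,0],"jaw":0},
    {"offset":[12,0.5,25],"turn":[0,0,0],"jaw":0},
    {"offset":[0,0,0],"turn":[0,0,0],"jaw":0},
    {"offset":[2,0,3.5],"turn":[0,0,0],"jaw":0},
    {"offset":[2,0,3.5],"turn":[0,0,0],"jaw":0},
    {"offset":[0,0,0],"turn":[0,0,0],"jaw":0}
  ]
}}

```text
clock: 11.1
position: [607.6, 71.1, 72.7]
eef_rot: [[0.026, 1.0, -0.014], [0.864, -0.029, -0.503], [-0.503, 0.001, -0.864]]
ft_force: [-0.0, -0.6, -1.5]
gripper_width: 43.9
grip_force: 30.0
```

Call:
{"api": "carry_out", "payload": {
  "commands": [
    {"offset":[1.5,0,2.6],"turn":[0,0,0],"jaw":0},
    {"offset":[1.5,0,2.6],"turn":[0,0,0],"jaw":0},
    {"offset":[0,0,0],"turn":[0,0,0],"jaw":0},
    {"offset":[0,0,0],"turn":[0,0,0],"jaw":0}
  ]
}}

```text
clock: 11.5
position: [607.1, 71.2, 65.9]
eef_rot: [[0.025, 1.0, -0.015], [0.864, -0.029, -0.503], [-0.504, -0.0, -0.864]]
ft_force: [0.1, 0.2, -1.3]
gripper_width: 43.7
grip_force: 30.0
```

Call:
{"api": "carry_out", "payload": {
  "commands": [
    {"offset":[0.7,0,1.3],"turn":[0,0,0],"jaw":0},
    {"offset":[0,0,0],"turn":[0,0,0],"jaw":0},
    {"offset":[0,0,0],"turn":[0,0,0],"jaw":0}
  ]
}}

```text
clock: 11.8
position: [607.3, 71.2, 64.8]
eef_rot: [[0.025, 1.0, -0.014], [0.864, -0.029, -0.503], [-0.504, 0.0, -0.864]]
ft_force: [-0.6, 1.7, 4.9]
gripper_width: 43.5
grip_force: 30.0
```

Call:
{"api": "carry_out", "payload": {
  "commands": [
    {"offset":[0,0,0],"turn":[0,0,0],"jaw":0.62},
    {"offset":[0,0,0],"turn":[0,0,0],"jaw":0.62},
    {"offset":[0,0,0],"turn":[0,0,0],"jaw":0.62},
    {"offset":[0,0,-10],"turn":[0,0,0],"jaw":0.62},
    {"offset":[0,0,-25],"turn":[0,0,0],"jaw":0.62},
    {"offset":[0,0,-40],"turn":[0,0,0],"jaw":0.62},
    {"offset":[0,0,-45],"turn":[0,0,0],"jaw":0.3},
    {"offset":[0,0,0],"turn":[0,0.131,0],"jaw":0},
    {"offset":[0,0,0],"turn":[0,0.131,0],"jaw":0},
    {"offset":[0,0,0],"turn":[0,0.131,0],"jaw":0},
    {"offset":[0,0,0],"turn":[0,0.131,0],"jaw":0},
    {"offset":[0,0,0],"turn":[0,0,0],"jaw":0}
  ]
}}

```text
clock: 13.0
position: [609.8, 124.8, 168.8]
eef_rot: [[0.038, 0.999, 0.0], [0.999, -0.038, -0.004], [-0.004, 0.001, -1.0]]
ft_force: [0.9, -1.1, 0.2]
gripper_width: 14.1
grip_force: 0.0
```

```bash
python3 - <<'E'
from h import *
st(); snap('top','top5'); snap('side','side5')
a=cv2.imread('pics/top5.png')[150:255,210:360];b=cv2.imread('pics/side5.png')[130:290,200:360]
cv2.imwrite('pics/m5.png',np.vstack([cv2.resize(a,(600,420),interpolation=2)[:,:],])); 
s=load('top5');print('carrier',ing(s,[(280,190)],70))
print('butt',back(s,292.8,230.3,61))
print(back(load('side5'),311,206,61))
plan(*cur(),[((495,-64,150),None),(None,down(88))])
E
```

```text
t 13.0 P [609.8 124.8 168.8] R [[0.038, 0.999, 0.0], [0.999, -0.038, -0.004], [-0.004, 0.001, -1.0]] J [  0.3  33.6 -25.7 107.8  20.8  43.4 -39.3] F [ 0.9 -1.1  0.2] w 14.1 g 0.0
carrier [(array([581.,  56.]), np.float64(117.4), np.float64(231.0), np.float64(194.0))]
butt [494.49258376 -64.7115266   61.        ]
[495.58372985 -33.84600166  61.        ]
shift [-197.4 -107.9   19.7] n>= 5
turn [0.     0.0053 0.0033] n>= 1
```

View pics/m5.png

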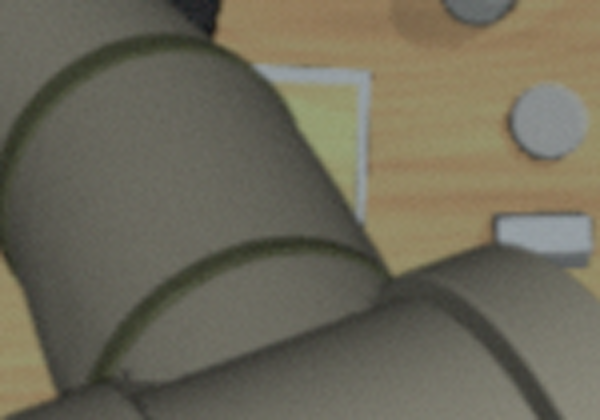

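Call:
{"api": "carry_out", "payload": {
  "commands": [
    {"offset":[-33,-18,2],"turn":[0,0,0],"jaw":0},
    {"offset":[-33,-18,2],"turn":[0,0,0],"jaw":0},
    {"offset":[-33,-18,2],"turn":[0,0,0],"jaw":0},
    {"offset":[-33,-18,2],"turn":[0,0,0],"jaw":0},
    {"offset":[-33,-18,2],"turn":[0,0,0],"jaw":0},
    {"offset":[-32,-18,2],"turn":[0,0,0],"jaw":0},
    {"offset":[0,0,20],"turn":[0,0,0],"jaw":0},
    {"offset":[0,0,25],"turn":[0,0,0],"jaw":0},
    {"offset":[0,0,25],"turn":[0,0,0],"jaw":0},
    {"offset":[0,0,0],"turn":[0,0,0],"jaw":0}
  ]
}}

```text
clock: 14.1
position: [494.5, -60.5, 84.8]
eef_rot: [[0.025, 1.0, -0.005], [1.0, -0.025, -0.004], [-0.005, -0.004, -1.0]]
ft_force: [-1.0, 0.1, 0.2]
gripper_width: 0.8
grip_force: 0.0
```

Call:
{"api": "carry_out", "payload": {
  "commands": [
    {"offset":[-3.5,0,6],"turn":[0,0,0],"jaw":0},
    {"offset":[0,0,4],"turn":[0,0,0],"jaw":0},
    {"offset":[0,0,3],"turn":[0,0,0],"jaw":0},
    {"offset":[0,0,2],"turn":[0,0,0],"jaw":0},
    {"offset":[0,0,0],"turn":[0,0,0],"jaw":0},
    {"offset":[0,0,0],"turn":[0,0,0],"jaw":0}
  ]
}}

```text
clock: 14.7
position: [495.7, -65.9, 72.3]
eef_rot: [[0.029, 1.0, 0.001], [1.0, -0.029, -0.003], [-0.003, 0.001, -1.0]]
ft_force: [1.1, 1.5, 3.5]
gripper_width: 0.3
grip_force: 1.7
```

Call:
{"api": "carry_out", "payload": {
  "commands": [
    {"offset":[0,0,1.5],"turn":[0,0,0],"jaw":0},
    {"offset":[0,0,1],"turn":[0,0,0],"jaw":0},
    {"offset":[0,0,0],"turn":[0,0,0],"jaw":0},
    {"offset":[0,0,0],"turn":[0,0,0],"jaw":0}
  ]
}}

```text
clock: 15.1
position: [495.7, -66.0, 70.2]
eef_rot: [[0.029, 1.0, 0.001], [1.0, -0.029, -0.004], [-0.004, 0.002, -1.0]]
ft_force: [-1.3, 3.0, 14.3]
gripper_width: 0.4
grip_force: 7.4
```

```bash
python3 - <<'E'
from h import *
P,R=cur()
plan(P,R,[((495.7,-66,150),None),((560.8,-214.5,150),down(1.8)),((560.8,-214.5,17.5),None)])
E
```

```text
shift [ -0.3   0.2 -79.8] n>= 2
shift [-146.6   69.3    0.7] n>= 4
turn [0.0041 0.0019 1.5106] n>= 11
shift [  0.    0.  132.5] n>= 3
```

Call:
{"api": "carry_out", "payload": {
  "commands": [
    {"offset":[0,0,-20],"turn":[0,0,0],"jaw":0},
    {"offset":[0,0,-30],"turn":[0,0,0],"jaw":0},
    {"offset":[0,0,-30],"turn":[0,0,0],"jaw":0.5},
    {"offset":[-36.6,17.3,0],"turn":[0,0,0],"jaw":1},
    {"offset":[-36.6,17.3,0],"turn":[0,0,0],"jaw":1},
    {"offset":[-36.6,17.3,0],"turn":[0,0,0],"jaw":1},
    {"offset":[-36.6,17.3,0],"turn":[0,0,0],"jaw":1},
    {"offset":[0,0,0],"turn":[0,0,0.137],"jaw":1},
    {"offset":[0,0,0],"turn":[0,0,0.137],"jaw":1},
    {"offset":[0,0,0],"turn":[0,0,0.137],"jaw":1},
    {"offset":[0,0,0],"turn":[0,0,0.137],"jaw":1},
    {"offset":[0,0,0],"turn":[0,0,0.137],"jaw":1},
    {"offset":[0,0,0],"turn":[0,0,0.137],"jaw":1},
    {"offset":[0,0,0],"turn":[0,0,0.137],"jaw":1},
    {"offset":[0,0,0],"turn":[0,0,0.137],"jaw":1},
    {"offset":[0,0,0],"turn":[0,0,0.137],"jaw":1},
    {"offset":[0,0,0],"turn":[0,0,0.137],"jaw":1},
    {"offset":[0,0,0],"turn":[0,0,0.138],"jaw":1},
    {"offset":[0,0,0],"turn":[0,0,0],"jaw":1}
  ]
}}

```text
clock: 17.0
position: [559.5, -214.3, 149.6]
eef_rot: [[0.999, 0.032, -0.002], [0.032, -0.999, -0.004], [-0.002, 0.004, -1.0]]
ft_force: [-0.6, -0.0, 0.6]
gripper_width: 92.9
grip_force: 0.0
```

```bash
python3 - <<'E'
from h import *
st(); s=snap('top','top6'); snap('side','side6')
crop('top6',220,135,440,300,3.6,'m6')
print('carrier',ing(s,[(300,180)],70))
plan(*cur(),[((560.8,-214.5,17.5),down(1.8))])
E
```

```text
t 17.0 P [ 559.5 -214.3  149.6] R [[0.999, 0.032, -0.002], [0.032, -0.999, -0.004], [-0.002, 0.004, -1.0]] J [ 16.9  31.6  -2.3 112.7   2.5  35.8 -75.2] F [-0.6 -0.   0.6] w 92.9 g 0.0
carrier [(array([621.2, -19.2]), np.float64(87.4), np.float64(140.0), np.float64(97.0))]
shift [  1.3  -0.2 132.1] n>= 3
turn [0.004  0.0013 0.0064] n>= 1
```

View pics/m6.png

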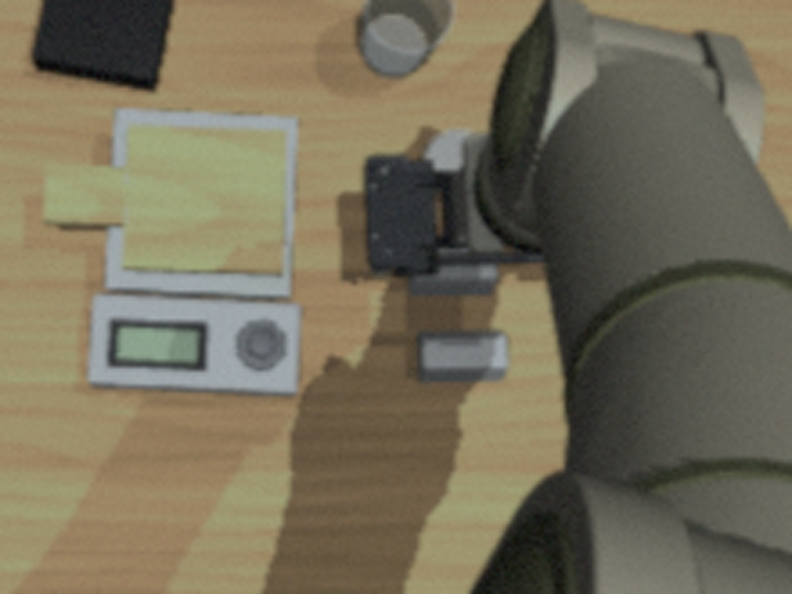

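```bash
python3 - <<'E'
from h import *
s=load('top6')
P=np.array([back(s,220+u/3.6-.4,135+v/3.6-.4,70) for u,v in [(125,126),(286,130),(282,273),(123,268)]])[:,:2]
print(P.round(1).tolist(),'centre',P.mean(0)); d=(P[0]-P[1])+(P[3]-P[2]);print('yaw',np.degrees(np.arctan2(d[1],d[0]))-90)
E
```

```text
[[658.4, 40.0], [656.3, -81.4], [547.0, -78.1], [550.0, 40.1]] centre [602.94841326 -19.87097617]
yaw -1.2328333149601605
```

Call:
{"api": "carry_out", "payload": {
  "commands": [
    {"offset":[1.3,0,40],"turn":[0,0,0],"jaw":1},
    {"offset":[0,0,40],"turn":[0,0,0],"jaw":1},
    {"offset":[0,0,35],"turn":[0,0,0],"jaw":1},
    {"offset":[0,0,16],"turn":[0,0,0],"jaw":1},
    {"offset":[0,0,0],"turn":[0,0,0],"jaw":1},
    {"offset":[0,0,0],"turn":[0,0,0],"jaw":0.5},
    {"offset":[0,0,0],"turn":[0,0,0],"jaw":0.3},
    {"offset":[0,0,0],"turn":[0,0,0],"jaw":0.3},
    {"offset":[0,0,0],"turn":[0,0,0],"jaw":0.3},
    {"offset":[0,0,0],"turn":[0,0,0],"jaw":0.3}
  ]
}}

```text
clock: 18.1
position: [562.0, -215.1, 20.2]
eef_rot: [[0.999, 0.034, 0.002], [0.034, -0.999, -0.005], [0.002, 0.005, -1.0]]
ft_force: [-0.4, -0.3, 7.1]
gripper_width: 66.2
grip_force: 30.0
```

```bash
cat >> h.py <<'E'
C=np.array([603.4,-19.6]);yw=-1.6
cx=np.array([np.cos(np.radians(yw)),np.sin(np.radians(yw))]);cy=np.array([-cx[1],cx[0]])
def go(xy,yawx,ztop=None):
    P,R=cur(); st()
    v=Ro.from_matrix(R.T@down(yawx)).as_rotvec(); n=int(np.ceil(abs(v[2])/.145)); print('turn',v.round(4),'n',n,'each',(v[2]/max(n,1)).round(4))
    d=down(yawx).T@np.array([*(np.array(xy)-P[:2]),0]); m=int(np.ceil(np.linalg.norm(d)/45)); print('shift',d.round(1),'n',m,'each',(d/max(m,1)).round(1)); print('z now',P[2].round(1))
def tgt(layer,side,gx=0.):
    """layer 1..4, side +18/-18; gx = ingot offset from TCP along tool x (held). returns TCP xy, yaw of tool x"""
    if layer%2: c=C+side*cy; y=yw+90
    else: c=C+side*cx; y=yw
    tx=np.array([np.cos(np.radians(y)),np.sin(np.radians(y))]); return c-gx*tx,y
E
python3 - <<'E'
from h import *
t=tgt(1,18,-1.2);print(t);go(*t)
E
```

```text
(array([ 6.03936095e+02, -4.07485791e-01]), 88.4)
t 18.1 P [ 562.  -215.1   20.2] R [[0.999, 0.034, 0.002], [0.034, -0.999, -0.005], [0.002, 0.005, -1.0]] J [ 16.5  42.8  -1.6 116.1   3.6  21.  -76.1] F [-0.4 -0.3  7.1] w 66.2 g 30.0
turn [ 0.0049  0.0023 -1.5093] n 11 each -0.1372
shift [215.8  35.9   0. ] n 5 each [43.2  7.2  0. ]
z now 20.2
```

Call:
{"api": "carry_out", "payload": {
  "commands": [
    {"offset":[0,0,-20],"turn":[0,0,0],"jaw":0.3},
    {"offset":[0,0,-35],"turn":[0,0,0],"jaw":0.3},
    {"offset":[0,0,-35],"turn":[0,0,-0.137],"jaw":0.3},
    {"offset":[0,0,-35],"turn":[0,0,-0.137],"jaw":0.3},
    {"offset":[0,0,0],"turn":[0,0,-0.137],"jaw":0.3},
    {"offset":[0,0,0],"turn":[0,0,-0.137],"jaw":0.3},
    {"offset":[0,0,0],"turn":[0,0,-0.137],"jaw":0.3},
    {"offset":[0,0,0],"turn":[0,0,-0.137],"jaw":0.3},
    {"offset":[0,0,0],"turn":[0,0,-0.137],"jaw":0.3},
    {"offset":[0,0,0],"turn":[0,0,-0.137],"jaw":0.3},
    {"offset":[0,0,0],"turn":[0,0,-0.137],"jaw":0.3},
    {"offset":[0,0,0],"turn":[0,0,-0.137],"jaw":0.3},
    {"offset":[0,0,0],"turn":[0,0,-0.138],"jaw":0.3},
    {"offset":[43,7,0],"turn":[0,0,0],"jaw":0.3},
    {"offset":[43,7,0],"turn":[0,0,0],"jaw":0.3},
    {"offset":[43,7,0],"turn":[0,0,0],"jaw":0.3},
    {"offset":[43,7,0],"turn":[0,0,0],"jaw":0.3},
    {"offset":[43,7,0],"turn":[0,0,0],"jaw":0.3},
    {"offset":[0,0,0],"turn":[0,0,0],"jaw":0.3}
  ]
}}

```text
clock: 20.0
position: [603.5, 7.8, 143.9]
eef_rot: [[0.02, 1.0, 0.002], [1.0, -0.02, 0.0], [0.0, 0.002, -1.0]]
ft_force: [-1.1, 0.0, -2.3]
gripper_width: 65.7
grip_force: 29.9
```

```bash
python3 - <<'E'
from h import *
go(*tgt(1,18,-1.2))
E
```

```text
t 20.0 P [603.5   7.8 143.9] R [[0.02, 1.0, 0.002], [1.0, -0.02, 0.0], [0.0, 0.002, -1.0]] J [ 11.9  34.5 -26.8 111.3  23.7  39.5 -30.5] F [-1.1  0.  -2.3] w 65.7 g 29.9
turn [ 0.0021 -0.0004  0.0079] n 1 each 0.0079
shift [-8.2  0.7  0. ] n 1 each [-8.2  0.7  0. ]
z now 143.9
```

Call:
{"api": "carry_out", "payload": {
  "commands": [
    {"offset":[-8.2,0.7,0],"turn":[0,0,0.008],"jaw":0.3},
    {"offset":[0,0,25],"turn":[0,0,0],"jaw":0.3},
    {"offset":[0,0,15],"turn":[0,0,0],"jaw":0.3},
    {"offset":[0,0,7],"turn":[0,0,0],"jaw":0.3},
    {"offset":[0,0,0],"turn":[0,0,0],"jaw":0.3},
    {"offset":[0,0,0],"turn":[0,0,0],"jaw":0.3}
  ]
}}

```text
clock: 20.6
position: [603.2, -9.1, 96.4]
eef_rot: [[0.038, 0.999, -0.0], [0.999, -0.038, -0.004], [-0.004, 0.0, -1.0]]
ft_force: [0.6, 0.5, -3.0]
gripper_width: 66.0
grip_force: 29.9
```

Call:
{"api": "carry_out", "payload": {
  "commands": [
    {"offset":[4.3,0.5,0],"turn":[0,0,-0.01],"jaw":0.3},
    {"offset":[4.4,0,0],"turn":[0,0,0],"jaw":0.3},
    {"offset":[0,0,3],"turn":[0,0,0],"jaw":0.3},
    {"offset":[0,0,1.5],"turn":[0,0,0],"jaw":0.3},
    {"offset":[0,0,0],"turn":[0,0,0],"jaw":0.3},
    {"offset":[0,0,0],"turn":[0,0,0],"jaw":0.3}
  ]
}}

```text
clock: 21.2
position: [603.8, -0.1, 91.5]
eef_rot: [[0.027, 1.0, -0.0], [1.0, -0.027, -0.004], [-0.004, -0.0, -1.0]]
ft_force: [-0.1, 0.8, -1.2]
gripper_width: 65.9
grip_force: 29.9
```

Call:
{"api": "carry_out", "payload": {
  "commands": [
    {"offset":[0,0,1],"turn":[0,0,0],"jaw":0.3},
    {"offset":[0,0,0.7],"turn":[0,0,0],"jaw":0.3},
    {"offset":[0,0,0],"turn":[0,0,0],"jaw":0.3},
    {"offset":[0,0,0],"turn":[0,0,0],"jaw":0.85},
    {"offset":[0,0,0],"turn":[0,0,0],"jaw":0.85},
    {"offset":[0,0,0],"turn":[0,0,0],"jaw":0.85},
    {"offset":[0,0,-10],"turn":[0,0,0],"jaw":0.85},
    {"offset":[0,0,-30],"turn":[0,0,0],"jaw":0.85},
    {"offset":[0,0,-40],"turn":[0,0,0],"jaw":1},
    {"offset":[0,0,0],"turn":[0,0,0],"jaw":1},
    {"offset":[0,0,0],"turn":[0,0,0],"jaw":1}
  ]
}}

```text
clock: 22.3
position: [604.3, 0.1, 171.3]
eef_rot: [[0.027, 1.0, 0.002], [1.0, -0.027, -0.004], [-0.004, 0.002, -1.0]]
ft_force: [-0.2, 0.1, -0.9]
gripper_width: 92.4
grip_force: 0.0
```

```bash
cat >> h.py <<'E'
SD=dict(b=(349,233),c=(407,204),d=(402,229),e=(407,257),f=(185,269.5),g=(142,277))
def look(f,ks):
    s=snap('top',f)
    for k in ks:
        try: print(k,*ing(s,[SD[k]])[0])
        except Exception as e: print(k,'err')
E
python3 - <<'E'
from h import *
look('top7','bcdefg')
print(proj(load('top7'),(574.9,-388,28)))
go((574.9,-388.2),0.4)
E
```

```text
b [ 540.  -224.4] 20.6 212.0 210.0
c [ 574.6 -388.2] 90.4 64.0 39.0
d [ 504.7 -370.4] 93.9 64.0 41.0
e [ 399.1 -333.3] 105.1 332.0 158.0
f [390.4 226.1] 82.7 65.0 24.0
g [369.6 342.4] 102.7 66.0 40.0
[407.60305827 203.64337076]
t 22.35 P [603.7  -0.  170.1] R [[0.027, 1.0, 0.0], [1.0, -0.027, -0.004], [-0.004, 0.0, -1.0]] J [ 13.4  32.7 -27.9 110.1  22.3  42.6 -29. ] F [-0.8  0.  -0.3] w 92.7 g 0.0
turn [0.0034 0.0029 1.5365] n 11 each 0.1397
shift [-31.5 388.    0. ] n 9 each [-3.5 43.1  0. ]
z now 170.1
```

Call:
{"api": "carry_out", "payload": {
  "commands": [
    {"offset":[0,0,0],"turn":[0,0,0.14],"jaw":1},
    {"offset":[0,0,0],"turn":[0,0,0.14],"jaw":1},
    {"offset":[0,0,0],"turn":[0,0,0.14],"jaw":1},
    {"offset":[0,0,0],"turn":[0,0,0.14],"jaw":1},
    {"offset":[0,0,0],"turn":[0,0,0.14],"jaw":1},
    {"offset":[0,0,0],"turn":[0,0,0.14],"jaw":1},
    {"offset":[0,0,0],"turn":[0,0,0.14],"jaw":1},
    {"offset":[0,0,0],"turn":[0,0,0.14],"jaw":1},
    {"offset":[0,0,0],"turn":[0,0,0.14],"jaw":1},
    {"offset":[0,0,0],"turn":[0,0,0.14],"jaw":1},
    {"offset":[0,0,0],"turn":[0,0,0.136],"jaw":1},
    {"offset":[-3.5,43,0],"turn":[0,0,0],"jaw":1},
    {"offset":[-3.5,43,0],"turn":[0,0,0],"jaw":1},
    {"offset":[-3.5,43,0],"turn":[0,0,0],"jaw":1},
    {"offset":[-3.5,43,0],"turn":[0,0,0],"jaw":1},
    {"offset":[-3.5,43,0],"turn":[0,0,0],"jaw":1},
    {"offset":[-3.5,43,0],"turn":[0,0,0],"jaw":1},
    {"offset":[-3.5,43,0],"turn":[0,0,0],"jaw":1},
    {"offset":[-3.5,43,0],"turn":[0,0,0],"jaw":1},
    {"offset":[-3.5,44,0],"turn":[0,0,0],"jaw":1}
  ]
}}

```text
clock: 24.35
position: [574.4, -389.3, 169.8]
eef_rot: [[1.0, 0.008, -0.002], [0.008, -1.0, -0.003], [-0.002, 0.003, -1.0]]
ft_force: [0.4, 0.1, -0.7]
gripper_width: 92.8
grip_force: 0.0
```

Call:
{"api": "carry_out", "payload": {
  "commands": [
    {"offset":[0,0,40],"turn":[0,0,0],"jaw":1},
    {"offset":[0,0,40],"turn":[0,0,0],"jaw":1},
    {"offset":[0,0,35],"turn":[0,0,0],"jaw":1},
    {"offset":[0,0,0],"turn":[0,0,0],"jaw":1},
    {"offset":[0,0,0],"turn":[0,0,0],"jaw":1}
  ]
}}

```text
clock: 24.85
position: [574.8, -388.0, 55.5]
eef_rot: [[1.0, 0.008, -0.003], [0.008, -1.0, -0.003], [-0.003, 0.003, -1.0]]
ft_force: [0.5, -0.9, 0.2]
gripper_width: 92.5
grip_force: 0.0
```

Call:
{"api": "carry_out", "payload": {
  "commands": [
    {"offset":[0,0,24],"turn":[0,0,0],"jaw":1},
    {"offset":[0,0,12],"turn":[0,0,0],"jaw":1},
    {"offset":[0,0,0],"turn":[0,0,0],"jaw":0.7},
    {"offset":[0,0,0],"turn":[0,0,0],"jaw":0.5},
    {"offset":[0,0,0],"turn":[0,0,0],"jaw":0.3},
    {"offset":[0,0,0],"turn":[0,0,0],"jaw":0.3},
    {"offset":[0,0,0],"turn":[0,0,0],"jaw":0.3},
    {"offset":[0,0,0],"turn":[0,0,0],"jaw":0.3}
  ]
}}

```text
clock: 25.65
position: [575.8, -388.9, 21.5]
eef_rot: [[1.0, 0.008, 0.001], [0.008, -1.0, -0.005], [0.001, 0.005, -1.0]]
ft_force: [-1.0, 0.5, 6.8]
gripper_width: 65.8
grip_force: 30.0
```

```bash
python3 - <<'E'
from h import *
P=cur()[0]; gx=574.8-P[0]; t=tgt(1,-18,gx); print(gx,t); go(*t)
E
```

```text
-1.0433949480045612 (array([602.9265438 , -36.54999393]), 88.4)
t 25.65 P [ 575.8 -388.9   21.5] R [[1.0, 0.008, 0.001], [0.008, -1.0, -0.005], [0.001, 0.005, -1.0]] J [ 31.3  46.5  -3.2 103.2   5.1  30.3 -64.9] F [-1.   0.5  6.8] w 65.8 g 30.0
turn [ 0.0045  0.0027 -1.5352] n 11 each -0.1396
shift [353.   17.2   0. ] n 8 each [44.1  2.2  0. ]
z now 21.5
```

Call:
{"api": "carry_out", "payload": {
  "commands": [
    {"offset":[0,0,-40],"turn":[0,0,0],"jaw":0.3},
    {"offset":[0,0,-40],"turn":[0,0,-0.14],"jaw":0.3},
    {"offset":[0,0,-40],"turn":[0,0,-0.14],"jaw":0.3},
    {"offset":[0,0,-25],"turn":[0,0,-0.14],"jaw":0.3},
    {"offset":[0,0,0],"turn":[0,0,-0.14],"jaw":0.3},
    {"offset":[0,0,0],"turn":[0,0,-0.14],"jaw":0.3},
    {"offset":[0,0,0],"turn":[0,0,-0.14],"jaw":0.3},
    {"offset":[0,0,0],"turn":[0,0,-0.14],"jaw":0.3},
    {"offset":[0,0,0],"turn":[0,0,-0.14],"jaw":0.3},
    {"offset":[0,0,0],"turn":[0,0,-0.14],"jaw":0.3},
    {"offset":[0,0,0],"turn":[0,0,-0.14],"jaw":0.3},
    {"offset":[0,0,0],"turn":[0,0,-0.136],"jaw":0.3},
    {"offset":[44,2.3,0],"turn":[0,0,0],"jaw":0.3},
    {"offset":[44,2.3,0],"turn":[0,0,0],"jaw":0.3},
    {"offset":[44,2.3,0],"turn":[0,0,0],"jaw":0.3},
    {"offset":[44,2.3,0],"turn":[0,0,0],"jaw":0.3},
    {"offset":[44,2.3,0],"turn":[0,0,0],"jaw":0.3},
    {"offset":[44,2.3,0],"turn":[0,0,0],"jaw":0.3},
    {"offset":[44,2.3,0],"turn":[0,0,0],"jaw":0.3},
    {"offset":[44,2.3,0],"turn":[0,0,0],"jaw":0.3}
  ]
}}

```text
clock: 27.65
position: [603.0, -35.1, 164.2]
eef_rot: [[0.027, 1.0, -0.0], [1.0, -0.027, -0.004], [-0.004, 0.0, -1.0]]
ft_force: [0.3, 0.6, -1.1]
gripper_width: 66.1
grip_force: 30.0
```

Call:
{"api": "carry_out", "payload": {
  "commands": [
    {"offset":[0,0,20],"turn":[0,0,0],"jaw":0.3},
    {"offset":[0,0,20],"turn":[0,0,0],"jaw":0.3},
    {"offset":[0,0,18],"turn":[0,0,0],"jaw":0.3},
    {"offset":[0,0,0],"turn":[0,0,0],"jaw":0.3},
    {"offset":[0,0,0],"turn":[0,0,0],"jaw":0.3},
    {"offset":[0,0,0],"turn":[0,0,0],"jaw":0.3}
  ]
}}

```text
clock: 28.25
position: [603.8, -36.9, 107.0]
eef_rot: [[0.027, 1.0, 0.001], [1.0, -0.027, -0.004], [-0.004, 0.001, -1.0]]
ft_force: [-0.2, 0.2, -0.6]
gripper_width: 65.7
grip_force: 30.0
```

```bash
python3 - <<'E'
from h import *
go(*tgt(1,-18,-1)); s=snap('side','side8'); snap('top','top8')
a=cv2.imread('pics/side8.png')[155:245,230:340];b=cv2.imread('pics/top8.png')[150:240,230:340];cv2.imwrite('pics/m8.png',cv2.resize(np.hstack([a,b]),None,fx=3.6,fy=3.6,interpolation=2))
E
```

```text
t 28.25 P [603.8 -36.9 107. ] R [[0.027, 1.0, 0.001], [1.0, -0.027, -0.004], [-0.004, 0.001, -1.0]] J [ 15.2  37.4 -25.8 112.5  27.1  36.  -29.9] F [-0.2  0.2 -0.6] w 65.7 g 30.0
turn [0.0012 0.0037 0.0007] n 1 each 0.0007
shift [ 0.3 -0.8  0. ] n 1 each [ 0.3 -0.8  0. ]
z now 107.0
```

View pics/m8.png

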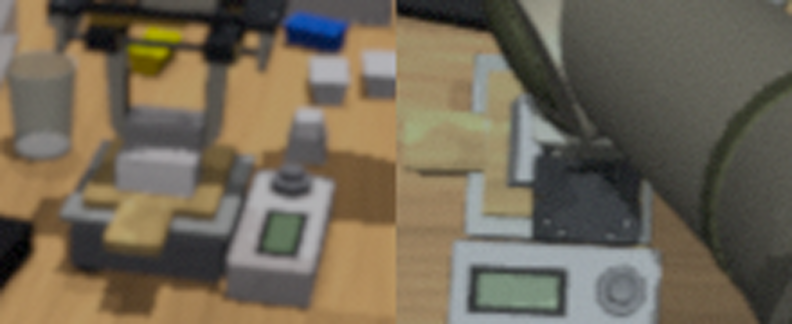

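Call:
{"api": "carry_out", "payload": {
  "commands": [
    {"offset":[0,-0.5,8],"turn":[0,0,0],"jaw":0.3},
    {"offset":[0,0,5],"turn":[0,0,0],"jaw":0.3},
    {"offset":[0,0,2],"turn":[0,0,0],"jaw":0.3},
    {"offset":[0,0,1.5],"turn":[0,0,0],"jaw":0.3},
    {"offset":[0,0,0],"turn":[0,0,0],"jaw":0.3},
    {"offset":[0,0,0],"turn":[0,0,0],"jaw":0.3}
  ]
}}

```text
clock: 28.95
position: [602.4, -37.1, 91.2]
eef_rot: [[0.027, 1.0, -0.0], [1.0, -0.027, -0.005], [-0.005, 0.0, -1.0]]
ft_force: [-7.9, -1.1, 22.7]
gripper_width: 65.8
grip_force: 30.0
```

Call:
{"api": "carry_out", "payload": {
  "commands": [
    {"offset":[0,0,-1],"turn":[0,0,0],"jaw":0.3},
    {"offset":[0,0,0],"turn":[0,0,0],"jaw":0.85},
    {"offset":[0,0,0],"turn":[0,0,0],"jaw":0.85},
    {"offset":[0,0,0],"turn":[0,0,0],"jaw":0.85},
    {"offset":[0,0,-10],"turn":[0,0,0],"jaw":0.85},
    {"offset":[0,0,-30],"turn":[0,0,0],"jaw":0.85},
    {"offset":[0,0,-40],"turn":[0,0,0],"jaw":1},
    {"offset":[0,0,0],"turn":[0,0,0],"jaw":1},
    {"offset":[0,0,0],"turn":[0,0,0],"jaw":1}
  ]
}}

```text
clock: 29.85
position: [603.2, -36.8, 171.8]
eef_rot: [[0.027, 1.0, 0.002], [1.0, -0.027, -0.004], [-0.004, 0.002, -1.0]]
ft_force: [-0.2, -1.0, -0.4]
gripper_width: 92.0
grip_force: 0.0
```

```bash
python3 - <<'E'
from h import *
look('top9','bcdefg')
go((493.1,-221.7),0.3)
E
```

```text
b [ 509.3 -292. ] 24.0 240.0 235.0
c [ 625.5 -411.6] 86.7 911.0 759.0
d [ 518.5 -308.8] 21.1 225.0 208.0
e [ 407.3 -385.7] 97.3 179.0 67.0
f [390.3 226.2] 82.9 65.0 24.0
g [369.6 342.3] 103.3 66.0 41.0
t 29.9 P [602.6 -36.9 170.7] R [[0.027, 1.0, 0.0], [1.0, -0.027, -0.004], [-0.004, 0.0, -1.0]] J [ 17.7  32.9 -29.2 110.   23.2  43.  -26.4] F [ 0.2  0.5 -0.5] w 92.6 g 0.0
turn [0.0033 0.0031 1.5383] n 11 each 0.1398
shift [-110.4  184.3    0. ] n 5 each [-22.1  36.9   0. ]
z now 170.7
```

Call:
{"api": "carry_out", "payload": {
  "commands": [
    {"offset":[0,0,0],"turn":[0,0,0.14],"jaw":1},
    {"offset":[0,0,0],"turn":[0,0,0.14],"jaw":1},
    {"offset":[0,0,0],"turn":[0,0,0.14],"jaw":1},
    {"offset":[0,0,0],"turn":[0,0,0.14],"jaw":1},
    {"offset":[0,0,0],"turn":[0,0,0.14],"jaw":1},
    {"offset":[0,0,0],"turn":[0,0,0.14],"jaw":1},
    {"offset":[0,0,0],"turn":[0,0,0.14],"jaw":1},
    {"offset":[0,0,0],"turn":[0,0,0.14],"jaw":1},
    {"offset":[0,0,0],"turn":[0,0,0.14],"jaw":1},
    {"offset":[0,0,0],"turn":[0,0,0.14],"jaw":1},
    {"offset":[0,0,0],"turn":[0,0,0.138],"jaw":1},
    {"offset":[-22,37,0],"turn":[0,0,0],"jaw":1},
    {"offset":[-22,37,0],"turn":[0,0,0],"jaw":1},
    {"offset":[-22,37,0],"turn":[0,0,0],"jaw":1},
    {"offset":[-22,37,0],"turn":[0,0,0],"jaw":1},
    {"offset":[-22,36.5,0],"turn":[0,0,0],"jaw":1},
    {"offset":[0,0,40],"turn":[0,0,0],"jaw":1},
    {"offset":[0,0,40],"turn":[0,0,0],"jaw":1},
    {"offset":[0,0,35],"turn":[0,0,0],"jaw":1},
    {"offset":[0,0,0],"turn":[0,0,0],"jaw":1}
  ]
}}

```text
clock: 31.9
position: [490.8, -221.1, 51.8]
eef_rot: [[1.0, 0.006, -0.009], [0.006, -1.0, -0.001], [-0.009, 0.001, -1.0]]
ft_force: [-0.2, 0.5, 0.1]
gripper_width: 93.1
grip_force: 0.0
```

Call:
{"api": "carry_out", "payload": {
  "commands": [
    {"offset":[0,0,0],"turn":[0,0,0],"jaw":1},
    {"offset":[0,0,0],"turn":[0,0,0],"jaw":1}
  ]
}}

```text
clock: 32.1
position: [494.3, -222.3, 57.4]
eef_rot: [[1.0, 0.006, 0.001], [0.006, -1.0, -0.004], [0.001, 0.004, -1.0]]
ft_force: [0.3, 0.4, 0.3]
gripper_width: 92.7
grip_force: 0.0
```

Call:
{"api": "carry_out", "payload": {
  "commands": [
    {"offset":[-1,0,24],"turn":[0,0,0],"jaw":1},
    {"offset":[0,0,13],"turn":[0,0,0],"jaw":1},
    {"offset":[0,0,0],"turn":[0,0,0],"jaw":0.7},
    {"offset":[0,0,0],"turn":[0,0,0],"jaw":0.5},
    {"offset":[0,0,0],"turn":[0,0,0],"jaw":0.3},
    {"offset":[0,0,0],"turn":[0,0,0],"jaw":0.3},
    {"offset":[0,0,0],"turn":[0,0,0],"jaw":0.3},
    {"offset":[0,0,0],"turn":[0,0,0],"jaw":0.3}
  ]
}}

```text
clock: 32.9
position: [493.2, -222.5, 20.1]
eef_rot: [[1.0, 0.006, 0.001], [0.006, -1.0, -0.004], [0.001, 0.004, -1.0]]
ft_force: [-0.9, -0.3, 7.8]
gripper_width: 65.7
grip_force: 29.9
```

```bash
python3 - <<'E'
from h import *
P=cur()[0]; gx=493.1-P[0]; t=tgt(2,-18,gx); print(gx,t); go(*t)
look('top10','cdefg')
E
```

```text
-0.07550605706711622 (array([585.48249455, -19.09951876]), -1.6)
t 32.9 P [ 493.2 -222.5   20.1] R [[1.0, 0.006, 0.001], [0.006, -1.0, -0.004], [0.001, 0.004, -1.0]] J [ 19.9  40.8  -2.5 124.1   7.2  15.1 -78.6] F [-0.9 -0.3  7.8] w 65.7 g 29.9
turn [ 0.0042 -0.001   0.0337] n 1 each 0.0337
shift [  86.6 -205.9    0. ] n 5 each [ 17.3 -41.2   0. ]
z now 20.1
c [ 448.8 -278.1] 161.9 395.0 175.0
d [ 462.4 -345.9] 160.5 228.0 49.0
e [543.8 -38.3] 90.8 1663.0 1091.0
f [390.3 226.1] 82.8 65.0 24.0
g [369.7 342.3] 102.3 65.0 41.0
```

Call:
{"api": "carry_out", "payload": {
  "commands": [
    {"offset":[0,0,-40],"turn":[0,0,0],"jaw":0.3},
    {"offset":[0,0,-40],"turn":[0,0,0.034],"jaw":0.3},
    {"offset":[0,0,-40],"turn":[0,0,0],"jaw":0.3},
    {"offset":[0,0,-30],"turn":[0,0,0],"jaw":0.3},
    {"offset":[17.3,-41.2,0],"turn":[0,0,0],"jaw":0.3},
    {"offset":[17.3,-41.2,0],"turn":[0,0,0],"jaw":0.3},
    {"offset":[17.3,-41.2,0],"turn":[0,0,0],"jaw":0.3},
    {"offset":[17.3,-41.2,0],"turn":[0,0,0],"jaw":0.3},
    {"offset":[17.3,-41.2,0],"turn":[0,0,0],"jaw":0.3},
    {"offset":[0,0,20],"turn":[0,0,0],"jaw":0.3},
    {"offset":[0,0,15],"turn":[0,0,0],"jaw":0.3},
    {"offset":[0,0,0],"turn":[0,0,0],"jaw":0.3},
    {"offset":[0,0,0],"turn":[0,0,0],"jaw":0.3},
    {"offset":[0,0,0],"turn":[0,0,0],"jaw":0.3}
  ]
}}

```text
clock: 34.35
position: [585.4, -18.8, 134.3]
eef_rot: [[1.0, -0.029, 0.001], [-0.029, -1.0, -0.004], [0.001, 0.004, -1.0]]
ft_force: [-0.0, 0.3, -1.3]
gripper_width: 65.7
grip_force: 29.9
```

```bash
python3 - <<'E'
from h import *
go(*tgt(2,-18,0))
E
```

```text
t 34.35 P [585.4 -18.8 134.3] R [[1.0, -0.029, 0.001], [-0.029, -1.0, -0.004], [0.001, 0.004, -1.0]] J [ -1.4  32.1  -3.5 115.    3.8  32.9 -99.3] F [-0.   0.3 -1.3] w 65.7 g 29.9
turn [ 0.0038 -0.0009 -0.001 ] n 1 each -0.001
shift [0.  0.3 0. ] n 1 each [0.  0.3 0. ]
z now 134.3
```

Call:
{"api": "carry_out", "payload": {
  "commands": [
    {"offset":[0,0,8],"turn":[0,0,0],"jaw":0.3},
    {"offset":[0,0,4],"turn":[0,0,0],"jaw":0.3},
    {"offset":[0,0,2.5],"turn":[0,0,0],"jaw":0.3},
    {"offset":[0,0,1],"turn":[0,0,0],"jaw":0.3},
    {"offset":[0,0,0],"turn":[0,0,0],"jaw":0.3},
    {"offset":[0,0,0],"turn":[0,0,0],"jaw":0.3}
  ]
}}

```text
clock: 34.95
position: [584.9, -18.6, 118.1]
eef_rot: [[1.0, -0.028, -0.001], [-0.028, -1.0, -0.004], [-0.0, 0.004, -1.0]]
ft_force: [-2.1, -0.5, 3.0]
gripper_width: 65.9
grip_force: 29.9
```

Contact at 118.1 as expected. Release, rise, then head for d.

Call:
{"api": "carry_out", "payload": {
  "commands": [
    {"offset":[0,0,0],"turn":[0,0,0],"jaw":0.85},
    {"offset":[0,0,0],"turn":[0,0,0],"jaw":0.85},
    {"offset":[0,0,0],"turn":[0,0,0],"jaw":0.85},
    {"offset":[0,0,-10],"turn":[0,0,0],"jaw":0.85},
    {"offset":[0,0,-25],"turn":[0,0,0],"jaw":0.85},
    {"offset":[0,0,-35],"turn":[0,0,0],"jaw":1},
    {"offset":[0,0,0],"turn":[0,0,0],"jaw":1},
    {"offset":[0,0,0],"turn":[0,0,0],"jaw":1}
  ]
}}

```text
clock: 35.75
position: [585.6, -18.2, 189.3]
eef_rot: [[1.0, -0.028, 0.002], [-0.028, -1.0, -0.004], [0.002, 0.004, -1.0]]
ft_force: [-0.3, 0.0, -0.7]
gripper_width: 92.5
grip_force: 0.0
```

```bash
python3 - <<'E'
from h import *
look('top11','defg')
go((504.7,-370),4)
E
```

```text
d [ 502.3 -367.9] 101.5 12.0 5.0
e [ 426.4 -380. ] 94.3 65.0 40.0
f [390.4 226.1] 82.7 64.0 23.0
g [369.7 342.5] 102.8 66.0 40.0
t 35.8 P [585.  -18.2 188.3] R [[1.0, -0.028, 0.0], [-0.028, -1.0, -0.004], [0.001, 0.004, -1.0]] J [ -1.2  27.9  -3.9 112.7   3.2  39.6 -98.7] F [ 0.2 -0.7 -1.1] w 92.7 g 0.0
turn [ 0.0038 -0.0004 -0.098 ] n 1 each -0.098
shift [-104.7  345.4    0. ] n 9 each [-11.6  38.4   0. ]
z now 188.3
```

```bash
python3 - <<'E'
from h import *
s=load('top11'); im=s['color']
print(im[212:248:3,386:422:3].sum(2)//3)
hsv=cv2.cvtColor(im,cv2.COLOR_BGR2HSV); print(hsv[212:248:3,386:422:3,1])
E
```

```text
[[130 127 127 126 129 128 127 129 130 128 129 130]
 [126 126 126 123 122 122 123 124 124 125 124 120]
 [131 128 132 131 126 129 129 127 127 126 131 127]
 [130 131 132 130 131 133 132 129 131 129 127 132]
 [130 131 129 130 129 129 130 129 132 130 131 132]
 [131 132 129 128 129 128 128 129 130 125 127 127]
 [132 114 124 151 141 146 157 128 129 133 131 129]
 [160 156 158 159 159 158 159 138 129 132 131 127]
 [158 157 158 158 158 159 159 140 128 127 128 130]
 [155 159 157 159 157 159 156 156 133 132 133 135]
 [156 160 158 158 156 159 158 152 131 132 131 127]
 [135 124 122 130 114 121 130 129 128 129 131 129]]
[[82 83 82 88 85 83 81 80 82 86 82 80]
 [89 86 90 93 95 95 94 91 95 93 92 98]
 [78 81 78 82 84 80 82 84 82 86 82 87]
 [82 80 79 82 80 80 82 80 81 79 84 79]
 [82 79 82 79 82 80 82 85 78 80 79 78]
 [76 79 82 83 82 81 83 84 80 83 82 84]
 [64 62 37  8 12 12 19 48 80 76 80 81]
 [18 19 17 19 19 20 19 14 80 75 77 82]
 [19 20 19 17 20 22 19  4 84 83 82 80]
 [16 22 19 20 22 20 17 14 74 74 75 70]
 [20 17 19 19 20 20 16 16 79 79 81 83]
 [ 6 18 30 51 83 81 76 80 82 85 79 82]]
```

```bash
sed -i 's/d=(402,229)/d=(395,237)/' h.py; python3 - <<'E'
from h import *
print(ing(load('top11'),[SD['d']])[0]); r=ing(load('top11'),[SD['d']])[0]
go(r[0],r[1]-90)
E
```

```text
(array([ 481. , -352.2]), np.float64(96.3), np.float64(65.0), np.float64(40.0))
t 35.8 P [585.  -18.2 188.3] R [[1.0, -0.028, 0.0], [-0.028, -1.0, -0.004], [0.001, 0.004, -1.0]] J [ -1.2  27.9  -3.9 112.7   3.2  39.6 -98.7] F [ 0.2 -0.7 -1.1] w 92.7 g 0.0
turn [ 0.0038 -0.0003 -0.1381] n 1 each -0.1381
shift [-140.   320.6    0. ] n 8 each [-17.5  40.1   0. ]
z now 188.3
```

Call:
{"api": "carry_out", "payload": {
  "commands": [
    {"offset":[0,0,0],"turn":[0,0,-0.138],"jaw":1},
    {"offset":[-17.5,40,0],"turn":[0,0,0],"jaw":1},
    {"offset":[-17.5,40,0],"turn":[0,0,0],"jaw":1},
    {"offset":[-17.5,40,0],"turn":[0,0,0],"jaw":1},
    {"offset":[-17.5,40,0],"turn":[0,0,0],"jaw":1},
    {"offset":[-17.5,40,0],"turn":[0,0,0],"jaw":1},
    {"offset":[-17.5,40,0],"turn":[0,0,0],"jaw":1},
    {"offset":[-17.5,40,0],"turn":[0,0,0],"jaw":1},
    {"offset":[-17.5,40.5,0],"turn":[0,0,0],"jaw":1},
    {"offset":[0,0,44],"turn":[0,0,0],"jaw":1},
    {"offset":[0,0,44],"turn":[0,0,0],"jaw":1},
    {"offset":[0,0,44],"turn":[0,0,0],"jaw":1},
    {"offset":[0,0,0],"turn":[0,0,0],"jaw":1},
    {"offset":[0,0,0],"turn":[0,0,0],"jaw":1},
    {"offset":[0,0,0],"turn":[0,0,0],"jaw":1}
  ]
}}

```text
clock: 37.3
position: [481.9, -353.0, 59.0]
eef_rot: [[0.994, 0.11, 0.001], [0.11, -0.994, -0.005], [0.001, 0.005, -1.0]]
ft_force: [0.2, 0.2, -0.1]
gripper_width: 92.8
grip_force: 0.0
```

Call:
{"api": "carry_out", "payload": {
  "commands": [
    {"offset":[-0.8,0,25],"turn":[0,0,0],"jaw":1},
    {"offset":[0,0,14],"turn":[0,0,0],"jaw":1},
    {"offset":[0,0,0],"turn":[0,0,0],"jaw":0.7},
    {"offset":[0,0,0],"turn":[0,0,0],"jaw":0.5},
    {"offset":[0,0,0],"turn":[0,0,0],"jaw":0.3},
    {"offset":[0,0,0],"turn":[0,0,0],"jaw":0.3},
    {"offset":[0,0,0],"turn":[0,0,0],"jaw":0.3},
    {"offset":[0,0,0],"turn":[0,0,0],"jaw":0.3}
  ]
}}

```text
clock: 38.1
position: [480.7, -353.1, 19.2]
eef_rot: [[0.994, 0.11, 0.001], [0.11, -0.994, -0.005], [0.0, 0.005, -1.0]]
ft_force: [-0.3, -0.7, 6.7]
gripper_width: 65.3
grip_force: 30.0
```

```bash
python3 - <<'E'
from h import *
P,R=cur(); gx=(np.array([481,-352.2])-P[:2])@R[:2,0]; t=tgt(2,18,gx); print(gx,t); go(*t)
E
```

```text
0.4387196011015935 (array([620.95443352, -20.09033973]), -1.6)
t 38.1 P [ 480.7 -353.1   19.2] R [[0.994, 0.11, 0.001], [0.11, -0.994, -0.005], [0.0, 0.005, -1.0]] J [ 33.4  42.7  -3.9 116.8   8.2  20.6 -60.9] F [-0.3 -0.7  6.7] w 65.3 g 30.0
turn [ 0.0046 -0.0007  0.1377] n 1 each 0.1377
shift [ 130.9 -336.8    0. ] n 9 each [ 14.5 -37.4   0. ]
z now 19.2
```

Call:
{"api": "carry_out", "payload": {
  "commands": [
    {"offset":[0,0,-40],"turn":[0,0,0],"jaw":0.3},
    {"offset":[0,0,-40],"turn":[0,0,0.138],"jaw":0.3},
    {"offset":[0,0,-40],"turn":[0,0,0],"jaw":0.3},
    {"offset":[0,0,-40],"turn":[0,0,0],"jaw":0.3},
    {"offset":[14.5,-37.4,0],"turn":[0,0,0],"jaw":0.3},
    {"offset":[14.5,-37.4,0],"turn":[0,0,0],"jaw":0.3},
    {"offset":[14.5,-37.4,0],"turn":[0,0,0],"jaw":0.3},
    {"offset":[14.5,-37.4,0],"turn":[0,0,0],"jaw":0.3},
    {"offset":[14.5,-37.4,0],"turn":[0,0,0],"jaw":0.3},
    {"offset":[14.5,-37.4,0],"turn":[0,0,0],"jaw":0.3},
    {"offset":[14.5,-37.4,0],"turn":[0,0,0],"jaw":0.3},
    {"offset":[14.5,-37.4,0],"turn":[0,0,0],"jaw":0.3},
    {"offset":[14.5,-37.4,0],"turn":[0,0,0],"jaw":0.3},
    {"offset":[0,0,25],"turn":[0,0,0],"jaw":0.3},
    {"offset":[0,0,18],"turn":[0,0,0],"jaw":0.3},
    {"offset":[0,0,0],"turn":[0,0,0],"jaw":0.3},
    {"offset":[0,0,0],"turn":[0,0,0],"jaw":0.3},
    {"offset":[0,0,0],"turn":[0,0,0],"jaw":0.3}
  ]
}}

```text
clock: 39.9
position: [620.6, -20.0, 135.0]
eef_rot: [[1.0, -0.029, 0.001], [-0.029, -1.0, -0.004], [0.001, 0.004, -1.0]]
ft_force: [-0.3, -0.3, -1.6]
gripper_width: 66.1
grip_force: 30.0
```

```bash
python3 - <<'E'
from h import *
go(*tgt(2,18,.4))
E
```

```text
t 39.9 P [620.6 -20.  135. ] R [[1.0, -0.029, 0.001], [-0.029, -1.0, -0.004], [0.001, 0.004, -1.0]] J [ -1.8  33.9  -2.5 110.4   2.8  35.6 -97.9] F [-0.3 -0.3 -1.6] w 66.1 g 30.0
turn [ 0.0038 -0.0012 -0.0009] n 1 each -0.0009
shift [0.3 0.1 0. ] n 1 each [0.3 0.1 0. ]
z now 135.0
```

Call:
{"api": "carry_out", "payload": {
  "commands": [
    {"offset":[0.3,0,10],"turn":[0,0,0],"jaw":0.3},
    {"offset":[0,0,4],"turn":[0,0,0],"jaw":0.3},
    {"offset":[0,0,2.5],"turn":[0,0,0],"jaw":0.3},
    {"offset":[0,0,1],"turn":[0,0,0],"jaw":0.3},
    {"offset":[0,0,0],"turn":[0,0,0],"jaw":0.3},
    {"offset":[0,0,0],"turn":[0,0,0],"jaw":0.3}
  ]
}}

```text
clock: 40.5
position: [620.3, -19.8, 117.2]
eef_rot: [[1.0, -0.028, -0.0], [-0.028, -1.0, -0.004], [-0.0, 0.004, -1.0]]
ft_force: [-3.6, 0.2, 7.7]
gripper_width: 66.0
grip_force: 30.0
```

Call:
{"api": "carry_out", "payload": {
  "commands": [
    {"offset":[0,0,0],"turn":[0,0,0],"jaw":0.85},
    {"offset":[0,0,0],"turn":[0,0,0],"jaw":0.85},
    {"offset":[0,0,0],"turn":[0,0,0],"jaw":0.85},
    {"offset":[0,0,-10],"turn":[0,0,0],"jaw":0.85},
    {"offset":[0,0,-25],"turn":[0,0,0],"jaw":0.85},
    {"offset":[0,0,-40],"turn":[0,0,0],"jaw":1},
    {"offset":[0,0,0],"turn":[0,0,0],"jaw":1},
    {"offset":[0,0,0],"turn":[0,0,0],"jaw":1}
  ]
}}

```text
clock: 41.3
position: [621.1, -19.4, 193.0]
eef_rot: [[1.0, -0.028, 0.002], [-0.028, -1.0, -0.004], [0.003, 0.004, -1.0]]
ft_force: [-0.5, -0.5, -0.8]
gripper_width: 92.5
grip_force: 0.0
```

```bash
python3 - <<'E'
from h import *
look('top12','efg')
go((390.4,226.1),-7.2)
E
```

```text
e [ 426.2 -380. ] 94.7 65.0 40.0
f [390.5 226.2] 83.1 65.0 24.0
g [369.6 342.4] 102.6 66.0 41.0
t 41.35 P [620.4 -19.4 191.9] R [[1.0, -0.028, 0.0], [-0.028, -1.0, -0.004], [0.001, 0.004, -1.0]] J [ -1.7  29.8  -2.7 108.    2.3  42.3 -97.4] F [-0.2  0.2  0.7] w 92.7 g 0.0
turn [ 0.0038 -0.0008  0.0975] n 1 each 0.0975
shift [-259.  -214.7    0. ] n 8 each [-32.4 -26.8   0. ]
z now 191.9
```

Call:
{"api": "carry_out", "payload": {
  "commands": [
    {"offset":[0,0,0],"turn":[0,0,0.098],"jaw":1},
    {"offset":[-32.4,-26.8,0],"turn":[0,0,0],"jaw":1},
    {"offset":[-32.4,-26.8,0],"turn":[0,0,0],"jaw":1},
    {"offset":[-32.4,-26.8,0],"turn":[0,0,0],"jaw":1},
    {"offset":[-32.4,-26.8,0],"turn":[0,0,0],"jaw":1},
    {"offset":[-32.4,-26.8,0],"turn":[0,0,0],"jaw":1},
    {"offset":[-32.4,-26.8,0],"turn":[0,0,0],"jaw":1},
    {"offset":[-32.4,-26.8,0],"turn":[0,0,0],"jaw":1},
    {"offset":[-32.4,-26.8,0],"turn":[0,0,0],"jaw":1},
    {"offset":[0,0,44],"turn":[0,0,0],"jaw":1},
    {"offset":[0,0,44],"turn":[0,0,0],"jaw":1},
    {"offset":[0,0,44],"turn":[0,0,0],"jaw":1},
    {"offset":[0,0,0],"turn":[0,0,0],"jaw":1},
    {"offset":[0,0,0],"turn":[0,0,0],"jaw":1},
    {"offset":[0,0,0],"turn":[0,0,0],"jaw":1}
  ]
}}

```text
clock: 42.85
position: [390.9, 225.5, 60.3]
eef_rot: [[0.992, -0.126, 0.001], [-0.126, -0.992, -0.003], [0.002, 0.003, -1.0]]
ft_force: [0.1, 0.1, 0.1]
gripper_width: 92.8
grip_force: 0.0
```

```bash
python3 - <<'E'
from h import *
go((390.5,226.1),-7.1)
E
```

```text
t 42.85 P [390.9 225.5  60.3] R [[0.992, -0.126, 0.001], [-0.126, -0.992, -0.003], [0.002, 0.003, -1.0]] J [ -36.8   34.    -0.7  134.8    3.    11.2 -137.6] F [0.1 0.1 0.1] w 92.8 g 0.0
turn [ 0.0026 -0.0017 -0.0028] n 1 each -0.0028
shift [-0.5 -0.5  0. ] n 1 each [-0.5 -0.5  0. ]
z now 60.3
```

Call:
{"api": "carry_out", "payload": {
  "commands": [
    {"offset":[-0.5,0,15],"turn":[0,0,0],"jaw":1},
    {"offset":[0,0,10],"turn":[0,0,0],"jaw":1},
    {"offset":[0,0,0],"turn":[0,0,0],"jaw":1},
    {"offset":[0,0,0],"turn":[0,0,0],"jaw":1}
  ]
}}

```text
clock: 43.25
position: [390.2, 225.5, 34.5]
eef_rot: [[0.992, -0.126, 0.001], [-0.126, -0.992, -0.003], [0.001, 0.003, -1.0]]
ft_force: [-0.0, 0.1, -0.2]
gripper_width: 93.0
grip_force: 0.0
```

```bash
python3 - <<'E'
from h import *
go((390.5,226.1),-7.1)
E
```

```text
t 43.25 P [390.2 225.5  34.5] R [[0.992, -0.126, 0.001], [-0.126, -0.992, -0.003], [0.001, 0.003, -1.0]] J [ -37.1   37.2   -0.4  135.5    3.4    7.4 -138. ] F [-0.   0.1 -0.2] w 93.0 g 0.0
turn [ 0.0031 -0.0012 -0.0025] n 1 each -0.0025
shift [ 0.2 -0.7  0. ] n 1 each [ 0.2 -0.7  0. ]
z now 34.5
```

Call:
{"api": "carry_out", "payload": {
  "commands": [
    {"offset":[0.2,-0.5,3],"turn":[0,0,0],"jaw":1},
    {"offset":[0,0,3],"turn":[0,0,0],"jaw":1},
    {"offset":[0,0,0],"turn":[0,0,0],"jaw":0.7},
    {"offset":[0,0,0],"turn":[0,0,0],"jaw":0.5},
    {"offset":[0,0,0],"turn":[0,0,0],"jaw":0.3},
    {"offset":[0,0,0],"turn":[0,0,0],"jaw":0.3},
    {"offset":[0,0,0],"turn":[0,0,0],"jaw":0.3},
    {"offset":[0,0,0],"turn":[0,0,0],"jaw":0.3}
  ]
}}

```text
clock: 44.05
position: [390.0, 225.7, 27.6]
eef_rot: [[0.992, -0.126, -0.0], [-0.126, -0.992, -0.004], [0.0, 0.004, -1.0]]
ft_force: [0.0, -0.9, 0.1]
gripper_width: 65.7
grip_force: 30.0
```

```bash
python3 - <<'E'
from h import *
P,R=cur(); gx=(np.array([390.5,226.1])-P[:2])@R[:2,0]; t=tgt(3,18,gx); print(gx,t); go(*t)
E
```

```text
0.43786335924038844 (array([603.89036363,  -2.04471057]), 88.4)
t 44.05 P [390.  225.7  27.6] R [[0.992, -0.126, -0.0], [-0.126, -0.992, -0.004], [0.0, 0.004, -1.0]] J [ -37.1   38.1   -0.5  135.6    4.     6.5 -138.7] F [ 0.  -0.9  0.1] w 65.7 g 30.0
turn [ 0.0032  0.0032 -1.669 ] n 12 each -0.1391
shift [-221.7  220.2    0. ] n 7 each [-31.7  31.5   0. ]
z now 27.6
```

Call:
{"api": "carry_out", "payload": {
  "commands": [
    {"offset":[0,0,-40],"turn":[0,0,0],"jaw":0.3},
    {"offset":[0,0,-45],"turn":[0,0,-0.139],"jaw":0.3},
    {"offset":[0,0,-45],"turn":[0,0,-0.139],"jaw":0.3},
    {"offset":[0,0,-45],"turn":[0,0,-0.139],"jaw":0.3},
    {"offset":[0,0,0],"turn":[0,0,-0.139],"jaw":0.3},
    {"offset":[0,0,0],"turn":[0,0,-0.139],"jaw":0.3},
    {"offset":[0,0,0],"turn":[0,0,-0.139],"jaw":0.3},
    {"offset":[0,0,0],"turn":[0,0,-0.139],"jaw":0.3},
    {"offset":[0,0,0],"turn":[0,0,-0.139],"jaw":0.3},
    {"offset":[0,0,0],"turn":[0,0,-0.139],"jaw":0.3},
    {"offset":[0,0,0],"turn":[0,0,-0.139],"jaw":0.3},
    {"offset":[0,0,0],"turn":[0,0,-0.139],"jaw":0.3},
    {"offset":[0,0,0],"turn":[0,0,-0.14],"jaw":0.3},
    {"offset":[-31.7,31.5,0],"turn":[0,0,0],"jaw":0.3},
    {"offset":[-31.7,31.5,0],"turn":[0,0,0],"jaw":0.3},
    {"offset":[-31.7,31.5,0],"turn":[0,0,0],"jaw":0.3},
    {"offset":[-31.7,31.5,0],"turn":[0,0,0],"jaw":0.3},
    {"offset":[-31.7,31.5,0],"turn":[0,0,0],"jaw":0.3},
    {"offset":[-31.7,31.5,0],"turn":[0,0,0],"jaw":0.3},
    {"offset":[-31.7,31.5,0],"turn":[0,0,0],"jaw":0.3}
  ]
}}

```text
clock: 46.05
position: [605.0, -3.3, 203.1]
eef_rot: [[0.028, 1.0, -0.001], [1.0, -0.028, -0.004], [-0.004, -0.001, -1.0]]
ft_force: [0.3, -0.2, -1.6]
gripper_width: 65.8
grip_force: 30.0
```

Call:
{"api": "carry_out", "payload": {
  "commands": [
    {"offset":[0,0,15],"turn":[0,0,0],"jaw":0.3},
    {"offset":[0,0,15],"turn":[0,0,0],"jaw":0.3},
    {"offset":[0,0,0],"turn":[0,0,0],"jaw":0.3},
    {"offset":[0,0,0],"turn":[0,0,0],"jaw":0.3},
    {"offset":[0,0,0],"turn":[0,0,0],"jaw":0.3}
  ]
}}

```text
clock: 46.55
position: [604.0, -0.4, 174.0]
eef_rot: [[0.026, 1.0, 0.0], [1.0, -0.026, -0.004], [-0.004, 0.0, -1.0]]
ft_force: [-0.0, 0.1, -2.7]
gripper_width: 65.6
grip_force: 30.0
```

```bash
python3 - <<'E'
from h import *
go(*tgt(3,18,.4))
E
```

```text
t 46.55 P [ 6.04e+02 -4.00e-01  1.74e+02] R [[0.026, 1.0, 0.0], [1.0, -0.026, -0.004], [-0.004, 0.0, -1.0]] J [ 13.3  32.4 -27.7 109.9  21.8  43.  -28.4] F [-0.   0.1 -2.7] w 65.6 g 30.0
turn [0.0003 0.0036 0.0019] n 1 each 0.0019
shift [-1.7 -0.1  0. ] n 1 each [-1.7 -0.1  0. ]
z now 174.0
```

Call:
{"api": "carry_out", "payload": {
  "commands": [
    {"offset":[-1.2,0,10],"turn":[0,0,0],"jaw":0.3},
    {"offset":[0,0,6],"turn":[0,0,0],"jaw":0.3},
    {"offset":[0,0,3],"turn":[0,0,0],"jaw":0.3},
    {"offset":[0,0,1],"turn":[0,0,0],"jaw":0.3},
    {"offset":[0,0,0],"turn":[0,0,0],"jaw":0.3},
    {"offset":[0,0,0],"turn":[0,0,0],"jaw":0.3}
  ]
}}

```text
clock: 47.15
position: [604.0, -2.9, 153.7]
eef_rot: [[0.028, 1.0, -0.0], [1.0, -0.028, -0.004], [-0.004, -0.0, -1.0]]
ft_force: [-3.6, 0.2, 5.9]
gripper_width: 65.7
grip_force: 30.0
```

Call:
{"api": "carry_out", "payload": {
  "commands": [
    {"offset":[0,0,0],"turn":[0,0,0],"jaw":0.85},
    {"offset":[0,0,0],"turn":[0,0,0],"jaw":0.85},
    {"offset":[0,0,0],"turn":[0,0,0],"jaw":0.85},
    {"offset":[0,0,-10],"turn":[0,0,0],"jaw":0.85},
    {"offset":[0,0,-25],"turn":[0,0,0],"jaw":0.85},
    {"offset":[0,0,-25],"turn":[0,0,0],"jaw":1},
    {"offset":[0,0,0],"turn":[0,0,0],"jaw":1},
    {"offset":[0,0,0],"turn":[0,0,0],"jaw":1}
  ]
}}

```text
clock: 47.95
position: [604.6, -2.7, 214.2]
eef_rot: [[0.028, 1.0, 0.001], [1.0, -0.028, -0.004], [-0.004, 0.001, -1.0]]
ft_force: [-1.3, -1.2, -0.8]
gripper_width: 92.4
grip_force: 0.0
```

```bash
python3 - <<'E'
from h import *
look('top13','efg')
go((426.2,-380),4.5)
E
```

```text
e [602.2 -38.3] 90.9 1687.0 1210.0
f [496.5 331.5] 179.9 983.0 856.0
g [369.7 342.4] 102.5 66.0 41.0
t 48.0 P [604.1  -2.9 213.4] R [[0.028, 1.0, -0.0], [1.0, -0.028, -0.004], [-0.004, 0.0, -1.0]] J [ 14.8  29.8 -29.3 107.8  19.6  47.4 -26.3] F [ 0.3 -0.2 -0.5] w 92.9 g 0.0
turn [0.003  0.0032 1.464 ] n 11 each 0.1331
shift [-207.  362.    0.] n 10 each [-20.7  36.2   0. ]
z now 213.4
```

Call:
{"api": "carry_out", "payload": {
  "commands": [
    {"offset":[0,0,0],"turn":[0,0,0.133],"jaw":1},
    {"offset":[0,0,0],"turn":[0,0,0.133],"jaw":1},
    {"offset":[0,0,0],"turn":[0,0,0.133],"jaw":1},
    {"offset":[0,0,0],"turn":[0,0,0.133],"jaw":1},
    {"offset":[0,0,0],"turn":[0,0,0.133],"jaw":1},
    {"offset":[0,0,0],"turn":[0,0,0.133],"jaw":1},
    {"offset":[0,0,0],"turn":[0,0,0.133],"jaw":1},
    {"offset":[0,0,0],"turn":[0,0,0.133],"jaw":1},
    {"offset":[0,0,0],"turn":[0,0,0.133],"jaw":1},
    {"offset":[0,0,0],"turn":[0,0,0.133],"jaw":1},
    {"offset":[0,0,0],"turn":[0,0,0.134],"jaw":1},
    {"offset":[-23,40.2,0],"turn":[0,0,0],"jaw":1},
    {"offset":[-23,40.2,0],"turn":[0,0,0],"jaw":1},
    {"offset":[-23,40.2,0],"turn":[0,0,0],"jaw":1},
    {"offset":[-23,40.2,0],"turn":[0,0,0],"jaw":1},
    {"offset":[-23,40.2,0],"turn":[0,0,0],"jaw":1},
    {"offset":[-23,40.2,0],"turn":[0,0,0],"jaw":1},
    {"offset":[-23,40.2,0],"turn":[0,0,0],"jaw":1},
    {"offset":[-23,40.2,0],"turn":[0,0,0],"jaw":1},
    {"offset":[-23,40.2,0],"turn":[0,0,0],"jaw":1}
  ]
}}

```text
clock: 50.0
position: [425.0, -380.9, 214.0]
eef_rot: [[0.997, 0.079, -0.001], [0.079, -0.997, -0.003], [-0.002, 0.003, -1.0]]
ft_force: [1.0, -0.5, 0.5]
gripper_width: 93.0
grip_force: 0.0
```

Call:
{"api": "carry_out", "payload": {
  "commands": [
    {"offset":[0,0,45],"turn":[0,0,0],"jaw":1},
    {"offset":[0,0,45],"turn":[0,0,0],"jaw":1},
    {"offset":[0,0,45],"turn":[0,0,0],"jaw":1},
    {"offset":[0,0,20],"turn":[0,0,0],"jaw":1},
    {"offset":[0,0,0],"turn":[0,0,0],"jaw":1},
    {"offset":[0,0,0],"turn":[0,0,0],"jaw":1},
    {"offset":[0,0,0],"turn":[0,0,0],"jaw":1}
  ]
}}

```text
clock: 50.7
position: [426.9, -380.6, 61.0]
eef_rot: [[0.997, 0.079, 0.001], [0.079, -0.997, -0.005], [0.001, 0.005, -1.0]]
ft_force: [0.4, -0.1, 0.8]
gripper_width: 92.9
grip_force: 0.0
```

```bash
python3 - <<'E'
from h import *
go((426.2,-380),4.5)
E
```

```text
t 50.7 P [ 426.9 -380.6   61. ] R [[0.997, 0.079, 0.001], [0.079, -0.997, -0.005], [0.001, 0.005, -1.0]] J [ 38.3  37.9  -3.4 119.3   5.9  22.8 -55.4] F [ 0.4 -0.1  0.8] w 92.9 g 0.0
turn [ 0.0049 -0.0006  0.0002] n 1 each 0.0002
shift [-0.6 -0.7  0. ] n 1 each [-0.6 -0.7  0. ]
z now 61.0
```

Call:
{"api": "carry_out", "payload": {
  "commands": [
    {"offset":[-0.6,-0.5,27],"turn":[0,0,0],"jaw":1},
    {"offset":[0,0,14],"turn":[0,0,0],"jaw":1},
    {"offset":[0,0,0],"turn":[0,0,0],"jaw":0.7},
    {"offset":[0,0,0],"turn":[0,0,0],"jaw":0.5},
    {"offset":[0,0,0],"turn":[0,0,0],"jaw":0.3},
    {"offset":[0,0,0],"turn":[0,0,0],"jaw":0.3},
    {"offset":[0,0,0],"turn":[0,0,0],"jaw":0.3},
    {"offset":[0,0,0],"turn":[0,0,0],"jaw":0.3}
  ]
}}

```text
clock: 51.5
position: [426.1, -380.4, 19.8]
eef_rot: [[0.997, 0.079, 0.001], [0.079, -0.997, -0.005], [0.001, 0.005, -1.0]]
ft_force: [-0.1, -0.1, 7.0]
gripper_width: 65.8
grip_force: 30.0
```

```bash
python3 - <<'E'
from h import *
P,R=cur(); gx=(np.array([426.2,-380])-P[:2])@R[:2,0]; t=tgt(3,-18.5,gx); print(gx,t); go(*t)
E
```

```text
0.11728893273790188 (array([602.88017478, -38.21003033]), 88.4)
t 51.5 P [ 426.1 -380.4   19.8] R [[0.997, 0.079, 0.001], [0.079, -0.997, -0.005], [0.001, 0.005, -1.0]] J [ 37.8  41.8  -2.7 120.2   6.5  18.  -55.9] F [-0.1 -0.1  7. ] w 65.8 g 30.0
turn [ 0.0044  0.0031 -1.4643] n 11 each -0.1331
shift [347.  167.1   0. ] n 9 each [38.6 18.6  0. ]
z now 19.8
```

Call:
{"api": "carry_out", "payload": {
  "commands": [
    {"offset":[0,0,-45],"turn":[0,0,0],"jaw":0.3},
    {"offset":[0,0,-45],"turn":[0,0,-0.133],"jaw":0.3},
    {"offset":[0,0,-45],"turn":[0,0,-0.133],"jaw":0.3},
    {"offset":[0,0,-45],"turn":[0,0,-0.133],"jaw":0.3},
    {"offset":[0,0,0],"turn":[0,0,-0.133],"jaw":0.3},
    {"offset":[0,0,0],"turn":[0,0,-0.133],"jaw":0.3},
    {"offset":[0,0,0],"turn":[0,0,-0.133],"jaw":0.3},
    {"offset":[0,0,0],"turn":[0,0,-0.133],"jaw":0.3},
    {"offset":[0,0,0],"turn":[0,0,-0.133],"jaw":0.3},
    {"offset":[0,0,0],"turn":[0,0,-0.133],"jaw":0.3},
    {"offset":[0,0,0],"turn":[0,0,-0.133],"jaw":0.3},
    {"offset":[0,0,0],"turn":[0,0,-0.134],"jaw":0.3},
    {"offset":[43.3,20.9,0],"turn":[0,0,0],"jaw":0.3},
    {"offset":[43.3,20.9,0],"turn":[0,0,0],"jaw":0.3},
    {"offset":[43.3,20.9,0],"turn":[0,0,0],"jaw":0.3},
    {"offset":[43.3,20.9,0],"turn":[0,0,0],"jaw":0.3},
    {"offset":[43.3,20.9,0],"turn":[0,0,0],"jaw":0.3},
    {"offset":[43.3,20.9,0],"turn":[0,0,0],"jaw":0.3},
    {"offset":[43.3,20.9,0],"turn":[0,0,0],"jaw":0.3},
    {"offset":[43.3,20.9,0],"turn":[0,0,0],"jaw":0.3}
  ]
}}

```text
clock: 53.5
position: [602.9, -36.0, 197.6]
eef_rot: [[0.028, 1.0, -0.001], [1.0, -0.028, -0.004], [-0.004, -0.0, -1.0]]
ft_force: [0.7, 0.2, -1.8]
gripper_width: 66.1
grip_force: 30.0
```

Call:
{"api": "carry_out", "payload": {
  "commands": [
    {"offset":[0,0,15],"turn":[0,0,0],"jaw":0.3},
    {"offset":[0,0,15],"turn":[0,0,0],"jaw":0.3},
    {"offset":[0,0,0],"turn":[0,0,0],"jaw":0.3},
    {"offset":[0,0,0],"turn":[0,0,0],"jaw":0.3},
    {"offset":[0,0,0],"turn":[0,0,0],"jaw":0.3}
  ]
}}

```text
clock: 54.0
position: [602.5, -39.1, 167.9]
eef_rot: [[0.03, 1.0, 0.0], [1.0, -0.03, -0.004], [-0.004, 0.0, -1.0]]
ft_force: [0.5, -0.5, -1.4]
gripper_width: 65.7
grip_force: 30.0
```

```bash
python3 - <<'E'
from h import *
go(*tgt(3,-19,.1))
E
```

```text
t 54.0 P [602.5 -39.1 167.9] R [[0.03, 1.0, 0.0], [1.0, -0.03, -0.004], [-0.004, 0.0, -1.0]] J [ 17.5  33.  -28.5 110.1  23.   42.6 -26.1] F [ 0.5 -0.5 -1.4] w 65.7 g 30.0
turn [ 0.0002  0.0043 -0.002 ] n 1 each -0.002
shift [0.5 0.4 0. ] n 1 each [0.5 0.4 0. ]
z now 167.9
```

Lower 167.9 → 145.8.

Call:
{"api": "carry_out", "payload": {
  "commands": [
    {"offset":[0.4,0.4,11],"turn":[0,0,0],"jaw":0.3},
    {"offset":[0,0,7],"turn":[0,0,0],"jaw":0.3},
    {"offset":[0,0,3],"turn":[0,0,0],"jaw":0.3},
    {"offset":[0,0,1],"turn":[0,0,0],"jaw":0.3},
    {"offset":[0,0,0],"turn":[0,0,0],"jaw":0.3},
    {"offset":[0,0,0],"turn":[0,0,0],"jaw":0.3}
  ]
}}

```text
clock: 54.6
position: [602.5, -37.8, 145.8]
eef_rot: [[0.028, 1.0, -0.001], [1.0, -0.028, -0.005], [-0.005, -0.001, -1.0]]
ft_force: [-3.3, -0.9, 5.8]
gripper_width: 65.9
grip_force: 30.0
```

Call:
{"api": "carry_out", "payload": {
  "commands": [
    {"offset":[0,0,0],"turn":[0,0,0],"jaw":0.85},
    {"offset":[0,0,0],"turn":[0,0,0],"jaw":0.85},
    {"offset":[0,0,0],"turn":[0,0,0],"jaw":0.85},
    {"offset":[0,0,-10],"turn":[0,0,0],"jaw":0.85},
    {"offset":[0,0,-25],"turn":[0,0,0],"jaw":0.85},
    {"offset":[0,0,-35],"turn":[0,0,0],"jaw":1},
    {"offset":[0,0,0],"turn":[0,0,0],"jaw":1},
    {"offset":[0,0,0],"turn":[0,0,0],"jaw":1}
  ]
}}

```text
clock: 55.4
position: [603.4, -37.2, 216.8]
eef_rot: [[0.028, 1.0, 0.002], [1.0, -0.028, -0.004], [-0.004, 0.002, -1.0]]
ft_force: [-0.5, -0.3, -0.2]
gripper_width: 92.5
grip_force: 0.0
```

```bash
python3 - <<'E'
from h import *
look('top14','g')
go((369.7,342.4),12.5)
E
```

```text
g [369.7 342.4] 102.6 66.0 40.0
t 55.45 P [602.9 -37.4 215.8] R [[0.028, 1.0, 0.0], [1.0, -0.028, -0.004], [-0.004, 0.0, -1.0]] J [ 18.9  29.8 -30.5 107.6  20.2  47.9 -23.7] F [0.3 0.6 0.3] w 92.6 g 0.0
turn [0.003  0.0032 1.3244] n 10 each 0.1324
shift [-145.5 -421.2    0. ] n 10 each [-14.5 -42.1   0. ]
z now 215.8
```

Call:
{"api": "carry_out", "payload": {
  "commands": [
    {"offset":[0,0,0],"turn":[0,0,0.132],"jaw":1},
    {"offset":[0,0,0],"turn":[0,0,0.132],"jaw":1},
    {"offset":[0,0,0],"turn":[0,0,0.132],"jaw":1},
    {"offset":[0,0,0],"turn":[0,0,0.132],"jaw":1},
    {"offset":[0,0,0],"turn":[0,0,0.132],"jaw":1},
    {"offset":[0,0,0],"turn":[0,0,0.132],"jaw":1},
    {"offset":[0,0,0],"turn":[0,0,0.132],"jaw":1},
    {"offset":[0,0,0],"turn":[0,0,0.133],"jaw":1},
    {"offset":[0,0,0],"turn":[0,0,0.133],"jaw":1},
    {"offset":[0,0,0],"turn":[0,0,0.134],"jaw":1},
    {"offset":[-14.5,-42.1,0],"turn":[0,0,0],"jaw":1},
    {"offset":[-14.5,-42.1,0],"turn":[0,0,0],"jaw":1},
    {"offset":[-14.5,-42.1,0],"turn":[0,0,0],"jaw":1},
    {"offset":[-14.5,-42.1,0],"turn":[0,0,0],"jaw":1},
    {"offset":[-14.5,-42.1,0],"turn":[0,0,0],"jaw":1},
    {"offset":[-14.5,-42.1,0],"turn":[0,0,0],"jaw":1},
    {"offset":[-14.5,-42.1,0],"turn":[0,0,0],"jaw":1},
    {"offset":[-14.5,-42.1,0],"turn":[0,0,0],"jaw":1},
    {"offset":[-14.5,-42.1,0],"turn":[0,0,0],"jaw":1},
    {"offset":[-14.5,-42.1,0],"turn":[0,0,0],"jaw":1}
  ]
}}

```text
clock: 57.45
position: [368.6, 343.2, 213.3]
eef_rot: [[0.976, 0.217, -0.001], [0.217, -0.976, -0.005], [-0.002, 0.005, -1.0]]
ft_force: [1.6, 0.8, -0.1]
gripper_width: 93.0
grip_force: 0.0
```

Call:
{"api": "carry_out", "payload": {
  "commands": [
    {"offset":[0,0,45],"turn":[0,0,0],"jaw":1},
    {"offset":[0,0,45],"turn":[0,0,0],"jaw":1},
    {"offset":[0,0,45],"turn":[0,0,0],"jaw":1},
    {"offset":[0,0,20],"turn":[0,0,0],"jaw":1},
    {"offset":[0,0,0],"turn":[0,0,0],"jaw":1},
    {"offset":[0,0,0],"turn":[0,0,0],"jaw":1},
    {"offset":[0,0,0],"turn":[0,0,0],"jaw":1}
  ]
}}

```text
clock: 58.15
position: [370.4, 342.0, 60.1]
eef_rot: [[0.976, 0.217, 0.001], [0.217, -0.976, -0.003], [0.0, 0.003, -1.0]]
ft_force: [-0.4, 0.0, 0.8]
gripper_width: 93.0
grip_force: 0.0
```

```bash
python3 - <<'E'
from h import *
go((369.7,342.4),12.6)
E
```

```text
t 58.15 P [370.4 342.   60.1] R [[0.976, 0.217, 0.001], [0.217, -0.976, -0.003], [0.0, 0.003, -1.0]] J [ -44.4   35.6   -6.9  127.7   14.    17.5 -140.9] F [-0.4  0.   0.8] w 93.0 g 0.0
turn [ 0.003  -0.0001 -0.0013] n 1 each -0.0013
shift [-0.6 -0.6  0. ] n 1 each [-0.6 -0.6  0. ]
z now 60.1
```

Call:
{"api": "carry_out", "payload": {
  "commands": [
    {"offset":[-0.6,-0.5,26],"turn":[0,0,0],"jaw":1},
    {"offset":[0,0,13],"turn":[0,0,0],"jaw":1},
    {"offset":[0,0,0],"turn":[0,0,0],"jaw":0.7},
    {"offset":[0,0,0],"turn":[0,0,0],"jaw":0.5},
    {"offset":[0,0,0],"turn":[0,0,0],"jaw":0.3},
    {"offset":[0,0,0],"turn":[0,0,0],"jaw":0.3},
    {"offset":[0,0,0],"turn":[0,0,0],"jaw":0.3},
    {"offset":[0,0,0],"turn":[0,0,0],"jaw":0.3}
  ]
}}

```text
clock: 58.95
position: [369.8, 341.9, 21.2]
eef_rot: [[0.976, 0.217, 0.001], [0.217, -0.976, -0.003], [0.0, 0.003, -1.0]]
ft_force: [-0.8, -1.7, 9.5]
gripper_width: 65.8
grip_force: 30.0
```

```bash
python3 - <<'E'
from h import *
P,R=cur(); gx=(np.array([369.7,342.4])-P[:2])@R[:2,0]; t=tgt(4,0,gx); print(gx,t); go(*t)
E
```

```text
0.0035078386106289607 (array([603.39649353, -19.59990206]), -1.6)
t 58.95 P [369.8 341.9  21.2] R [[0.976, 0.217, 0.001], [0.217, -0.976, -0.003], [0.0, 0.003, -1.0]] J [ -46.1   39.8   -4.7  128.7   15.2   12.1 -142.1] F [-0.8 -1.7  9.5] w 65.8 g 30.0
turn [ 0.0033 -0.0006  0.2462] n 2 each 0.1231
shift [243.6 354.8   0. ] n 10 each [24.4 35.5  0. ]
z now 21.2
```

Call:
{"api": "carry_out", "payload": {
  "commands": [
    {"offset":[0,0,-40],"turn":[0,0,0],"jaw":0.3},
    {"offset":[0,0,-45],"turn":[0,0,0],"jaw":0.3},
    {"offset":[0,0,-45],"turn":[0,0,0],"jaw":0.3},
    {"offset":[0,0,-45],"turn":[0,0,0],"jaw":0.3},
    {"offset":[0,0,-30],"turn":[0,0,0],"jaw":0.3},
    {"offset":[14.9,40.4,0],"turn":[0,0,0],"jaw":0.3},
    {"offset":[14.9,40.4,0],"turn":[0,0,0],"jaw":0.3},
    {"offset":[14.9,40.4,0],"turn":[0,0,0],"jaw":0.3},
    {"offset":[14.9,40.4,0],"turn":[0,0,0],"jaw":0.3},
    {"offset":[14.9,40.4,0],"turn":[0,0,0],"jaw":0.3},
    {"offset":[14.9,40.4,0],"turn":[0,0,0],"jaw":0.3},
    {"offset":[14.9,40.4,0],"turn":[0,0,0],"jaw":0.3},
    {"offset":[14.9,40.4,0],"turn":[0,0,0],"jaw":0.3},
    {"offset":[14.9,40.4,0],"turn":[0,0,0],"jaw":0.3},
    {"offset":[14.9,40.4,0],"turn":[0,0,0],"jaw":0.3},
    {"offset":[0,0,0],"turn":[0,0,0.123],"jaw":0.3},
    {"offset":[0,0,0],"turn":[0,0,0.123],"jaw":0.3},
    {"offset":[0,0,15],"turn":[0,0,0],"jaw":0.3},
    {"offset":[0,0,10],"turn":[0,0,0],"jaw":0.3},
    {"offset":[0,0,0],"turn":[0,0,0],"jaw":0.3}
  ]
}}

```text
clock: 60.95
position: [601.4, -19.4, 200.2]
eef_rot: [[1.0, -0.026, -0.003], [-0.026, -1.0, -0.004], [-0.003, 0.004, -1.0]]
ft_force: [0.3, -0.8, -2.6]
gripper_width: 65.7
grip_force: 30.0
```

Call:
{"api": "carry_out", "payload": {
  "commands": [
    {"offset":[0,0,0],"turn":[0,0,0],"jaw":0.3},
    {"offset":[0,0,0],"turn":[0,0,0],"jaw":0.3}
  ]
}}

```text
clock: 61.15
position: [602.7, -19.4, 202.0]
eef_rot: [[1.0, -0.027, 0.0], [-0.027, -1.0, -0.004], [0.001, 0.004, -1.0]]
ft_force: [-0.2, -0.2, -2.8]
gripper_width: 65.7
grip_force: 30.0
```

```bash
python3 - <<'E'
from h import *
go(*tgt(4,0,0)); s=snap('side','side15'); crop('side15',210,110,360,245,4.4,'m15')
E
```

```text
t 61.15 P [602.7 -19.4 202. ] R [[1.0, -0.027, 0.0], [-0.027, -1.0, -0.004], [0.001, 0.004, -1.0]] J [  0.6  28.1  -6.1 109.6   4.5  42.6 -99.7] F [-0.2 -0.2 -2.8] w 65.7 g 30.0
turn [ 0.0037 -0.0005  0.001 ] n 1 each 0.001
shift [0.7 0.2 0. ] n 1 each [0.7 0.2 0. ]
z now 202.0
```

View pics/m15.png

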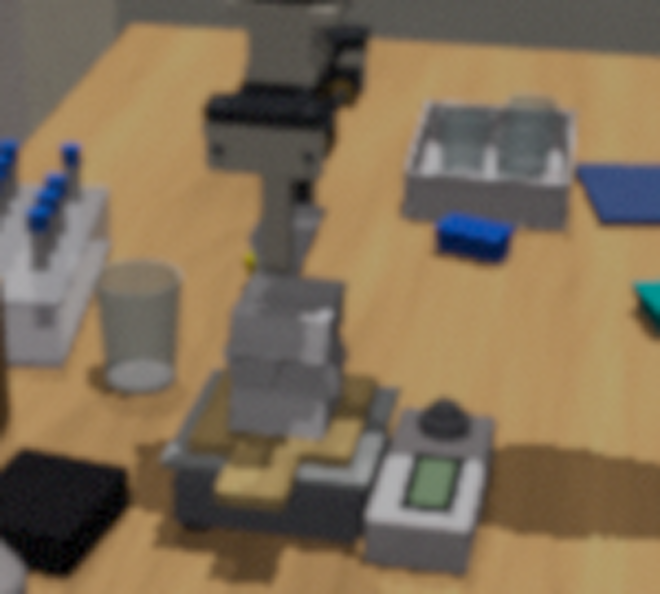

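The stack stands squarely on the carrier in three layers, with the last ingot held above it. Lower it 202 → 175.2.

Call:
{"api": "carry_out", "payload": {
  "commands": [
    {"offset":[0.6,0,13],"turn":[0,0,0],"jaw":0.3},
    {"offset":[0,0,8],"turn":[0,0,0],"jaw":0.3},
    {"offset":[0,0,3],"turn":[0,0,0],"jaw":0.3},
    {"offset":[0,0,2],"turn":[0,0,0],"jaw":0.3},
    {"offset":[0,0,0],"turn":[0,0,0],"jaw":0.3},
    {"offset":[0,0,0],"turn":[0,0,0],"jaw":0.3}
  ]
}}

```text
clock: 61.8
position: [603.2, -19.5, 175.5]
eef_rot: [[1.0, -0.027, 0.0], [-0.027, -1.0, -0.004], [0.0, 0.004, -1.0]]
ft_force: [-0.2, -0.2, -2.2]
gripper_width: 65.7
grip_force: 30.0
```

Call:
{"api": "carry_out", "payload": {
  "commands": [
    {"offset":[0,0,1],"turn":[0,0,0],"jaw":0.3},
    {"offset":[0,0,0],"turn":[0,0,0],"jaw":0.3},
    {"offset":[0,0,0],"turn":[0,0,0],"jaw":0.3}
  ]
}}

```text
clock: 62.1
position: [603.3, -19.5, 175.2]
eef_rot: [[1.0, -0.027, 0.001], [-0.027, -1.0, -0.004], [0.001, 0.004, -1.0]]
ft_force: [-1.7, 0.2, 5.1]
gripper_width: 65.7
grip_force: 30.0
```

Contact. Release, rise, then move aside to check.

Call:
{"api": "carry_out", "payload": {
  "commands": [
    {"offset":[0,0,0],"turn":[0,0,0],"jaw":0.85},
    {"offset":[0,0,0],"turn":[0,0,0],"jaw":0.85},
    {"offset":[0,0,0],"turn":[0,0,0],"jaw":0.85},
    {"offset":[0,0,-10],"turn":[0,0,0],"jaw":0.85},
    {"offset":[0,0,-30],"turn":[0,0,0],"jaw":0.85},
    {"offset":[0,0,-40],"turn":[0,0,0],"jaw":1},
    {"offset":[-20,40,0],"turn":[0,0,0],"jaw":1},
    {"offset":[-20,40,0],"turn":[0,0,0],"jaw":1},
    {"offset":[0,44,0],"turn":[0,0,0],"jaw":1},
    {"offset":[0,44,0],"turn":[0,0,0],"jaw":1},
    {"offset":[0,44,0],"turn":[0,0,0],"jaw":1},
    {"offset":[0,44,0],"turn":[0,0,0],"jaw":1},
    {"offset":[0,44,0],"turn":[0,0,0],"jaw":1},
    {"offset":[0,44,0],"turn":[0,0,0],"jaw":1},
    {"offset":[0,0,0],"turn":[0,0,0],"jaw":1},
    {"offset":[0,0,0],"turn":[0,0,0],"jaw":1},
    {"offset":[0,0,0],"turn":[0,0,0],"jaw":1}
  ]
}}

```text
clock: 63.8
position: [554.1, -360.7, 256.1]
eef_rot: [[1.0, -0.026, 0.0], [-0.026, -1.0, -0.003], [0.0, 0.003, -1.0]]
ft_force: [0.4, -0.1, 0.5]
gripper_width: 92.7
grip_force: 0.0
```

```bash
python3 - <<'E'
from h import *
st(); snap('side','side16'); s=snap('top','top16')
a=cv2.imread('pics/side16.png')[145:245,230:340];b=cv2.imread('pics/top16.png')[145:245,220:330];cv2.imwrite('pics/m16.png',cv2.resize(np.hstack([a,b]),None,fx=3.6,fy=3.6,interpolation=2))
print(ing(s,[proj(s,(603,-20,182))],182))
E
```

```text
t 63.8 P [ 554.1 -360.7  256.1] R [[1.0, -0.026, 0.0], [-0.026, -1.0, -0.003], [0.0, 0.003, -1.0]] J [ 30.7  28.5  -3.9  99.1   2.5  52.4 -65.8] F [ 0.4 -0.1  0.5] w 92.7 g 0.0
[(array([595.8, -20.8]), np.float64(88.8), np.float64(67.0), np.float64(64.0))]
```

View pics/m16.png

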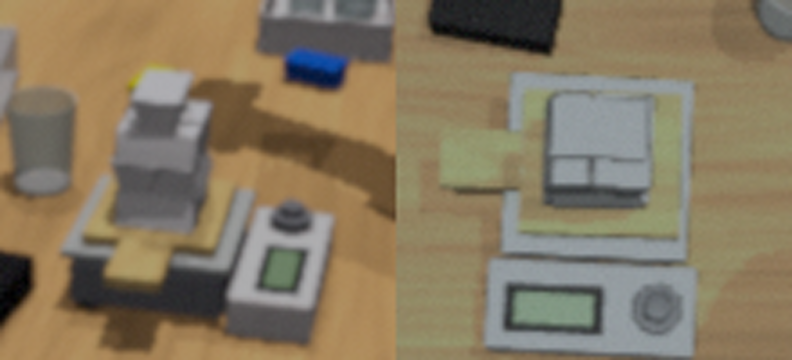

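The picture shows the stack upright and square, four layers with the odd ingot crosswise on top, the carrier centred on the pan and nothing touched. Handing in.

```bash
python3 -c "
from cell import manip
print(manip.sign_off())"
```

```text
the job is handed in; nothing more can be done
None
```

The job is handed in at about 64 s. The carrier lies centred on the pan and the button was pushed fully down before loading. All seven ingots present stand in four crosswise layers, with the odd one alone on top. The sign-off returned no verdict.

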